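# Dial open the combination canister and take off its bayonet lid

## Robot

A 6-joint arm with a two-finger parallel gripper is mounted at the origin on a cart in front of the work surface, level with it; the furniture and walls round the work are solid. World frame = base frame: x ahead of the robot, y to its left, z up, the work surface at z = 0. Lengths are in m, angles in rad, forces in N, time in s.
With the tool pointing down it reaches from about 0.375 to 0.975 m from the base axis. Payload 3.8 kg.
Tool frame: the origin (TCP) lies on the centre line of the jaws, within the pads' length; the fingertips stand 25 mm ahead of it and the grasp point (between the pads) lies 6 mm ahead of it; z points along the fingers, y is the direction in which the jaws open and shut (so a half turn about z gives the same grasp; the last joint's range is limited). The gripper opens to 85 mm and grips with 20 to 120 N. Pads are 22 mm wide; open, the fingers measure 114 mm over their backs; the gripper's body (76 mm by 85 mm) begins 54 mm behind the grasp point. The pads swing forward as they close: fully open they stand 13 mm farther back than shut.
Start: joints at [1.302, 0.264, 1.604, -0, 1.274, -0.037], TCP at [0.155, 0.657, 0.256] pointing down, gripper open.
Joint ranges: [-2.63, 2.63], [-0.94, 2.18], [0.31, 2.57], [-1.31, 4.45], [0, 2.66], [-2.55, 2.55]. Speed limits (rad/s): [2.57, 2.57, 3.14, 3.14, 3.14, 3.14].

## Interface

Orientations are given as a rotation vector (axis times angle).
In Python, from workcell import bot gives the robot as it stands.
- The arm moves only by the tool servo_tool, never from a script. Its argument "moves" is a list of rows, each a list of 3 entries, a list of its own where there are three numbers: the closure in counts, from 0 (fully open) to 255 (shut), then the shift along the tool's x, y, z in m, then the turn about the tool's z in rad. A call has exactly 8 rows; each row shifts and turns the pose as measured when the row begins, along the tool's axes as they then stand; what a row does not reach is not made up. A row lasts 1/12 s, in which the tool goes at most 41.7 mm and 7.16 degrees, less where a joint would pass 70% of its speed; a pose out of reach is approached as far as the arm can. A call is refused whole if a number of a shift passes 0.0417 or a number of a turn 0.125, either way. A call with a gripper value outside its range is refused whole. The fingers move at their own pace and stop on an object; "newtons" is the grip in N (left out, the last holds). Time passes only in rows, so rows that do not move let the fingers close, or fill a call up. It gives the time, the measured TCP pose, the force and the opening at its end, in the units of the state.
- bot.read_state(): the state, without advancing time (a new reading comes with each control period).
- bot.read_camera(name): name is "scene" or "top" or "wrist"; returns a dict with "pixels" (384x512x3 uint8, red, green, blue), "depth" (384x512 float32, m along the optical axis (not along the pixel's ray), 0 where there is no reading), "intrinsics" (3x3 intrinsics, pixels), "R" (3x3) and "t" (3): a world point X has camera coordinates R X + t. Camera axes: x right, y down, z forward; pixel columns grow to the right and rows downward; lengths in m; the calibration is good to about 2 mm. The wrist camera is an equidistant fisheye: a pixel r from the principal point sees the ray r / f radians off the axis. A picture is of the moment at which its call begins.
- bot.finish_job(): hands the job in, once; it reports no verdict.
The state is a dict: "time": time; "q": joint angles; "joint_vel": joint speeds; "joint_torque": joint torques, N m; "tool_pos": TCP position; "tcp_rot": TCP orientation; "wrist_force": force on the tool from outside, world axes, zero at the start; "torque": the same for the moment, N m; "width": opening from 0.0 (shut) to 1.0 (fully open).
Only numpy, scipy, OpenCV 4.12 (cv2) and the standard library are available. Lean on these libraries where they do the work, as an engineer would, in place of code of your own. Each camera call takes 0.05 s, during which the arm holds its last target.

## Task

Open the combination canister on the bench. Using the knob on the dial, turn the pointer clockwise, go past the red mark once and stop on red the second time you come to it; then turn anticlockwise, go past blue once and stop on blue the second time; then turn clockwise straight to green and stop there. Now turn the yellow lid anticlockwise by its handle as far as it goes, lift it straight off, and set it down (do not drop it) handle up in the middle of the round cork mat, leaving the tape rolls where they are.

Things in the scene. Friction and masses are not known exactly. Their poses are not given: they have to be found in the camera images.
- safe: the fixed grey unit: lock housing (154 x 124 mm, 80 mm high, dial on top) and beside it a round drum (110 mm across, rim 66 mm high) closed by the yellow bayonet lid. Origin at bench height between them; own x points away from the side facing the robot, y from dial to drum, z up. Dial axis at own x 0, y -0.078; drum axis at x 0, y +0.080
- dial (a joint): dial angle, grows clockwise seen from above, counts on over many turns, no stops. 0: pointer and knob along the unit's own -x. Red is at 2.094 (120 deg), blue at -0.524 (-30 deg), green at 0.873 (50 deg), plus any whole turns. Friction 0.03 Nm, to 0.05 with the hidden wheels it drags; stays where left. Stops good within about 8 deg. A wrong stop or extra reversal spoils the setting: begin again
- dial_axis (a point): point on the dial's axis at its top face, 92 mm above the bench. The dial is a black disc of 94 mm diameter, with a white pointer line from its centre through the knob to the edge
- dial_knob (a point): centre of the dial's finger knob: an upright steel cylinder, 18 mm in diameter, from 93 to 132 mm above the bench (this point at 116.5 mm), 36 mm from the dial's axis on the pointer line. It spins freely on its own pin, so a gripper can hold it from above without turning while it carries it round the dial's axis in a circle
- mark_red (a point): red mark on the fixed scale round the dial, 53 mm from the dial's axis, 83 mm above the bench
- mark_blue (a point): blue mark on the same fixed scale
- mark_green (a point): green mark on the same fixed scale
- rod (a joint): travel of the brass locking rod (10 x 10 mm bar at the front between lid and lock), 0 out, 0.024 m fully in. The lid's long arm pushes it towards the dial when the lid turns anticlockwise; it stops after about 5 mm unless the combination is set. Needs about 1 to 2 N. While it is in, the dial is locked
- lid_grip (a point): centre of the lid's black handle: upright bar 16 mm thick (along this point's x), 70 mm long (its y), 40 mm high, from 73 to 113 mm above the bench while on the drum (this point 93 mm). While closed, its axes are the unit's. The lid (0.3 kg) has a yellow plate 113 mm across, 7 mm thick under the bar and an 8 mm plug below that; set down flat, this point is 35 mm above the surface
- drum_top (a point): centre of the drum's mouth, on the drum's axis, at the rim, 66 mm above the bench
- mat: fixed round cork mat, 120 mm in diameter, 4 mm thick, flat on the bench to the right of the unit; origin at the centre of its underside
- tape_masking: loose roll of cream masking tape, 100 mm, a bystander; origin under its centre
- black_tape: loose roll of black tape, 62 mm, a bystander; origin under its centre
- lid_arm_tip (a point): tip of the lid's long steel arm, 88 mm from its centre along the lid's -x, 23.5 mm below the handle's centre. Two short ears along the lid's +-y (to 73 mm) are held under the drum's two steel hooks (tops at 82 mm). Turning anticlockwise seen from above, about 12 deg clears the ears; about 19 deg in all, till the arm has pushed the rod fully in; then it lifts straight off
- lid: the same lid; origin under the centre of its plug, 35 mm below the handle's centre; z up

How it is judged:
By the outcome, as a careful person would: the job done as asked, in the order asked, and still so for the second after the job is handed in, with the robot touching nothing.
It also fails if it takes over 69 s, if anything falls off the work surface, if the arm or the gripper's body presses on something with over 40 N, if the wrist force passes 120 N, or if a joint passes its speed limit or range.

## Working session

There is one attempt and no reset: what is moved stays moved. The work goes in short steps, Python scripts to look and compute and a tool call to move; the robot and the scene stay as the last step left them, time stands still between calls to the robot, and variables do not carry over. Pictures are saved under pics/ and viewed, and the job is handed in when it is done.

Besides the shell and the picture viewer there is one more tool, called after "Emit:" by a JSON object that holds its "method" and its "body". servo_tool: Moves the arm, as the interface text tells. Its arguments: {"type":"object","properties":{"moves":{"type":"array","items":{"type":"array"}},"newtons":{"type":"number"}},"required":["moves"]}

```bash
ls; mkdir -p pics
python3 - <<'E'
from workcell import bot
import cv2,numpy as np
s=bot.read_state()
for k,v in s.items(): print(k,np.round(v,4))
for n in ["scene","top","wrist"]:
    c=bot.read_camera(n)
    np.savez(f"pics/{n}0.npz",**{k:np.array(v) for k,v in c.items()})
    cv2.imwrite(f"pics/{n}0.png",c["pixels"][:,:,::-1])
    print(n,np.round(c["intrinsics"],1).tolist(),np.round(c["R"],3).tolist(),np.round(c["t"],3))
E
```

```text
pics
time 0.0
q [ 1.3021  0.2647  1.6053 -0.      1.2737 -0.0369]
joint_vel [-0.0002 -0.0009  0.0003  0.0005 -0.002  -0.0008]
joint_torque [-3.20000e-03 -5.15099e+01 -3.67318e+01 -3.00000e-04  1.27000e-02
  0.00000e+00]
tool_pos [0.1549 0.6563 0.255 ]
tcp_rot [-0.3633 -3.1202  0.0034]
wrist_force [ 0.1786 -0.132  -0.6239]
torque [ 0.0351 -0.0127  0.0093]
width 0.9979
scene [[372.6, 0.0, 257.1], [0.0, 372.6, 192.6], [0.0, 0.0, 1.0]] [[0.572, -0.82, 0.016], [-0.633, -0.455, -0.626], [0.521, 0.348, -0.78]] [-0.122  0.507  0.678]
top [[479.0, 0.0, 255.7], [0.0, 479.0, 195.7], [0.0, 0.0, 1.0]] [[0.024, -0.999, 0.031], [-0.991, -0.028, -0.13], [0.13, -0.028, -0.991]] [0.205 0.572 1.13 ]
wrist [[297.3, 0.0, 251.0], [0.0, 297.3, 188.5], [0.0, 0.0, 1.0]] [[0.229, 0.974, -0.003], [0.928, -0.217, 0.302], [0.294, -0.072, -0.953]] [-0.674 -0.04   0.38 ]
```

View pics/scene0.png

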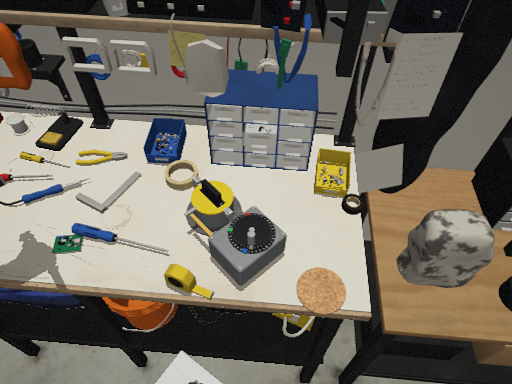

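View pics/top0.png

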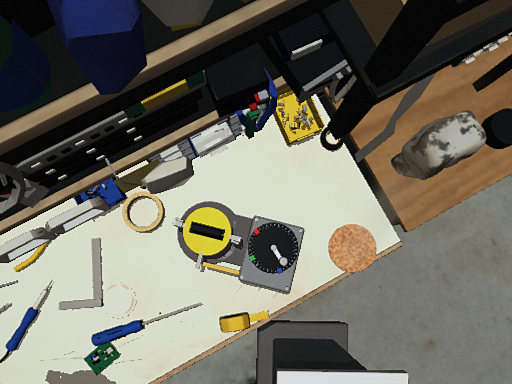

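View pics/wrist0.png

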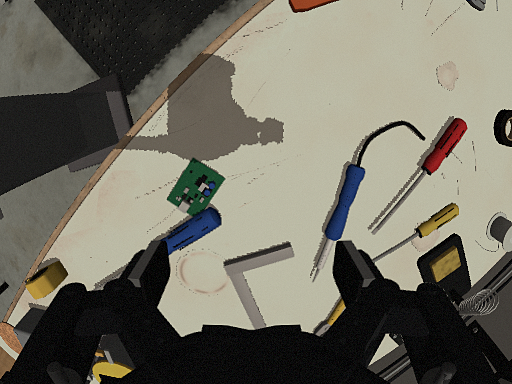

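The top view shows the lid near (207,232), the dial near (272,247) with the knob around (283,262), and the mat near (352,248). The drum is on the left and the tape rolls are at (143,212) and (332,137). Next I'll measure these positions.

```bash
cat > h.py <<'E'
import numpy as np,cv2
def load(f): 
    d=np.load(f); return {k:d[k] for k in d.files}
def ray(c,u,v,z):
    K,R,t=c["intrinsics"],c["R"],c["t"]
    C=-R.T@t
    d=R.T@np.linalg.inv(K)@np.array([u,v,1.])
    return C+d*(z-C[2])/d[2]
def proj(c,X):
    p=c["R"]@np.asarray(X)+c["t"]; q=c["intrinsics"]@p; return q[:2]/q[2]
def cents(m,amin=5):
    n,l,s,ce=cv2.connectedComponentsWithStats(m.astype(np.uint8))
    return [(s[i,4],*np.round(ce[i],1),*s[i,:4]) for i in range(1,n) if s[i,4]>=amin]
E
python3 - <<'E'
from h import *
for n,(x0,y0,x1,y1) in dict(top=(110,180,400,320),scene=(150,150,360,320)).items():
    c=load(f"pics/{n}0.npz"); p=c["pixels"][y0:y1,x0:x1,::-1]
    s=800//(x1-x0) if n=="x" else min(800/(x1-x0),600/(y1-y0))
    cv2.imwrite(f"pics/{n}0c.png",cv2.resize(p,None,fx=s,fy=s,interpolation=cv2.INTER_CUBIC)); print(n,s)
    P=c["pixels"].astype(int); r,g,b=P[...,0],P[...,1],P[...,2]
    M=np.zeros(r.shape,bool); M[y0:y1,x0:x1]=1
    print("yellow",cents(M&(r>170)&(g>140)&(b<90),20))
    print("red",cents(M&(r>130)&(g<80)&(b<80),2))
    print("green",cents(M&(g>90)&(r<g-40)&(b<g-20),2))
    print("blue",cents(M&(b>110)&(r<b-50)&(g<b-20),2))
    print("cork",cents(M&(r>150)&(g>90)&(b<r-60)&(g<r-40)&(b>50),60))
E
```

```text
top 2.7586206896551726
yellow [(np.int32(1385), np.float64(206.5), np.float64(230.7), np.int32(183), np.int32(207), np.int32(48), np.int32(48)), (np.int32(130), np.float64(220.1), np.float64(267.8), np.int32(203), np.int32(262), np.int32(36), np.int32(13)), (np.int32(125), np.float64(259.0), np.float64(315.8), np.int32(249), np.int32(311), np.int32(20), np.int32(9)), (np.int32(43), np.float64(235.0), np.float64(318.2), np.int32(223), np.int32(316), np.int32(20), np.int32(4))]
red [(np.int32(24), np.float64(255.9), np.float64(231.0), np.int32(253), np.int32(228), np.int32(6), np.int32(7))]
green [(np.int32(26), np.float64(251.6), np.float64(257.7), np.int32(249), np.int32(255), np.int32(6), np.int32(6))]
blue [(np.int32(176), np.float64(113.7), np.float64(192.4), np.int32(110), np.int32(180), np.int32(13), np.int32(26)), (np.int32(21), np.float64(279.2), np.float64(270.3), np.int32(277), np.int32(268), np.int32(5), np.int32(6))]
cork [(np.int32(1748), np.float64(352.0), np.float64(247.9), np.int32(329), np.int32(224), np.int32(47), np.int32(48))]
scene 3.5294117647058822
yellow [(np.i
[... 1094 characters left out ...]
2(156), np.int32(2), np.int32(1)), (np.int32(9), np.float64(165.0), np.float64(157.0), np.int32(161), np.int32(157), np.int32(9), np.int32(1)), (np.int32(4), np.float64(217.5), np.float64(163.0), np.int32(216), np.int32(163), np.int32(4), np.int32(1)), (np.int32(4), np.float64(245.5), np.float64(165.0), np.int32(244), np.int32(165), np.int32(4), np.int32(1)), (np.int32(2), np.float64(298.5), np.float64(169.0), np.int32(298), np.int32(169), np.int32(2), np.int32(1)), (np.int32(23), np.float64(244.1), np.float64(250.2), np.int32(242), np.int32(248), np.int32(6), np.int32(5))]
cork [(np.int32(1674), np.float64(320.7), np.float64(290.5), np.int32(297), np.int32(268), np.int32(48), np.int32(46))]
```

Run:
```python
from h import *
c=load("pics/top0.npz")
D=c["depth"]
for (u,v) in [(207,215),(222,222),(207,232),(255,225),(290,285),(272,247),(283,262),(352,248),(215,265),(300,215),(245,290),(330,300)]:
    d=D[v,u]; X=c["R"].T@(np.linalg.inv(c["intrinsics"])@np.array([u,v,1])*d-c["t"]); print((u,v),np.round(X,4))
```

```text
(207, 215) [0.5132 0.3337 0.0724]
(222, 222) [0.498  0.2984 0.0696]
(207, 232) [0.4715 0.3293 0.1135]
(255, 225) [0.4924 0.2214 0.0785]
(290, 285) [0.3572 0.138  0.0778]
(272, 247) [0.4423 0.1819 0.0922]
(283, 262) [0.4092 0.1594 0.129 ]
(352, 248) [ 0.4468 -0.022   0.0044]
(215, 265) [0.3984 0.3111 0.0715]
(300, 215) [0.5256 0.1076 0.0019]
(245, 290) [ 0.3386  0.2398 -0.0018]
(330, 300) [ 0.2507 -0.1269 -0.8492]
```

View pics/top0c.png

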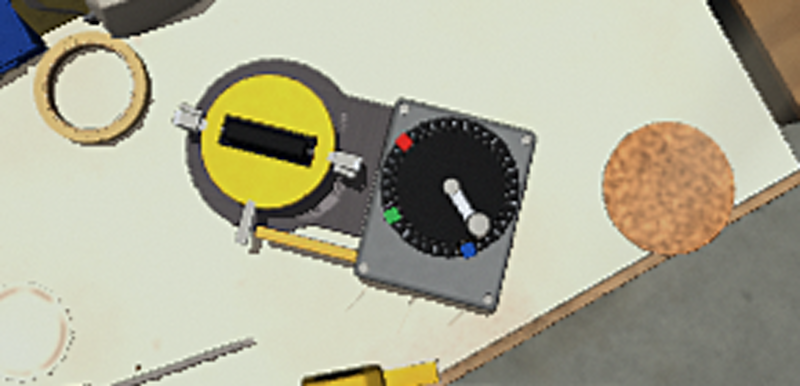

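Run:
```python
from h import *
c=load("pics/top0.npz"); s=load("pics/scene0.npz")
# marks
M={}
for nm,ut,us in [("red",(255.9,231),(247.2,213.6)),("green",(251.6,257.7),(229.6,229.1)),("blue",(279.2,270.3),(244.1,250.2))]:
    a=ray(c,*ut,.083);b=ray(s,*us,.083);M[nm]=a;print(nm,np.round(a,4),np.round(b,4))
ang=dict(red=120,green=50,blue=-30)
# unit frame: own -x rotated clockwise by a: dir = (-cos a, +sin a) (clockwise from above: -x -> +y)
L=np.array([[-53*np.cos(np.radians(ang[k])),53*np.sin(np.radians(ang[k]))] for k in M])/1e3
W=np.array([M[k][:2] for k in M])
def kabsch(L,W):
    l=L-L.mean(0);w=W-W.mean(0)
    a=np.arctan2((l[:,0]*w[:,1]-l[:,1]*w[:,0]).sum(),(l*w).sum());R=np.array([[np.cos(a),-np.sin(a)],[np.sin(a),np.cos(a)]])
    return a,R,W.mean(0)-R@L.mean(0)
a,R,t=kabsch(L,W);print("yaw",np.degrees(a),"dial ctr",t,"res",np.round((L@R.T+t-W)*1e3,1))
print("drum from dial",t+R@[0,.158],"unit origin",t+R@[0,.078])
# yellow lid ellipse
P=c["pixels"].astype(int);r,g,b=P[...,0],P[...,1],P[...,2]
m=((r>170)&(g>140)&(b<90)).astype(np.uint8);m[:200]=0;m[258:]=0;m[:,240:]=0
m=m[:, :]
cn=max(cv2.findContours(m,cv2.RETR_EXTERNAL,cv2.CHAIN_APPROX_NONE)[0],key=cv2.contourArea);h=cv2.convexHull(cn)
e=cv2.fitEllipse(h);print("lid ell",e,ray(c,*e[0],.073))
bl=((r<60)&(g<60)&(b<60)).astype(np.uint8);bl[:222]=0;bl[242:]=0;bl[:,:186]=0;bl[:,228:]=0
cc=cents(bl,40);print(cc)
pts=np.argwhere(bl)[:,::-1].astype(np.float32);rr=cv2.minAreaRect(pts);print(rr,[np.round(ray(c,*q,.113),4) for q in cv2.boxPoints(rr)],ray(c,*rr[0],.113))
m=(r>150)&(g>90)&(b<r-60)&(g<r-40)&(b>50);m[:,:320]=0;m[:200]=0;m[290:]=0
cn=max(cv2.findContours(m.astype(np.uint8),cv2.RETR_EXTERNAL,cv2.CHAIN_APPROX_NONE)[0],key=cv2.contourArea);e=cv2.fitEllipse(cv2.convexHull(cn));print("mat",e,ray(c,*e[0],.004), "scene",ray(s,320.7,290.5,.004))
# knob top: bright blob
gr=c["pixels"].min(2).astype(int);m=(gr>140);m[:240]=0;m[272:]=0;m[:,:265]=0;m[:,292:]=0;print("knob",cents(m,5))
```

```text
red [0.4783 0.2191 0.083 ] [0.4786 0.2177 0.083 ]
green [0.417  0.2275 0.083 ] [0.4161 0.2254 0.083 ]
blue [0.39   0.1638 0.083 ] [0.3892 0.1619 0.083 ]
yaw -12.909950744604647 dial ctr [0.4413318  0.18000037] res [[-0.9 -0.3]
 [ 0.2 -0.3]
 [ 0.7  0.7]]
drum from dial [0.47663207 0.33400651] unit origin [0.45875852 0.25602872]
lid ell ((206.54776000976562, 230.7426300048828), (47.46065139770508, 47.97333526611328), 50.7664909362793) [0.47654163 0.33332209 0.073     ]
[(np.int32(347), np.float64(206.7), np.float64(230.7), np.int32(190), np.int32(222), np.int32(35), np.int32(18))]
((206.91064453125, 230.7731170654297), (33.70063018798828, 10.361149787902832), 14.534454345703125) [array([0.4715, 0.3688, 0.113 ]), array([0.4941, 0.3639, 0.113 ]), array([0.477 , 0.2904, 0.113 ]), array([0.4545, 0.2955, 0.113 ])] [0.47428767 0.32962527 0.113     ]
mat ((352.1362609863281, 247.850341796875), (46.417415618896484, 48.257877349853516), 140.4367218017578) [ 0.44723761 -0.02248629  0.004     ] scene [ 0.44305192 -0.02584082  0.004     ]
knob [(np.int32(101), np.float64(278.7), np.float64(255.2), np.int32(271), np.int32(245), np.int32(16), np.int32(20))]
```

```bash
cat >> h.py <<'E'
from scipy.spatial.transform import Rotation as Ro
YAW=np.radians(-12.9); UX=np.array([np.cos(YAW),np.sin(YAW)]); UY=np.array([-np.sin(YAW),np.cos(YAW)])
DC=np.array([.4410,.1797]); LID=np.array([.4766,.3335]); MAT=np.array([.4460,-.0235])
def dang(p,c=DC):
    v=np.asarray(p)[:2]-c; return np.degrees(np.arctan2(v@UY,-(v@UX))),np.hypot(*v)
def kpos(a,r=.036,c=DC):
    a=np.radians(a); return c+r*(-np.cos(a)*UX+np.sin(a)*UY)
def st():
    from workcell import bot
    s=bot.read_state(); R=Ro.from_rotvec(s["tcp_rot"]).as_matrix()
    return s,np.array(s["tool_pos"]),R
E
python3 - <<'E'
from h import *
c=load("pics/top0.npz"); s=load("pics/scene0.npz")
p=ray(c,283.6,261.2,.132);print(p,dang(p))
p=s["pixels"][215:275,215:290,::-1];cv2.imwrite("pics/scenek.png",cv2.resize(p,None,fx=8,fy=8,interpolation=cv2.INTER_CUBIC))
p=c["pixels"][225:280,240:305,::-1];cv2.imwrite("pics/topk.png",cv2.resize(p,None,fx=10,fy=10,interpolation=cv2.INTER_CUBIC))
s,p,R=st();print(p,R.round(4))
for a in (-40,-45): print(a,kpos(a), R.T@(np.append(kpos(a),.21)-p))
E
```

```text
[0.41099779 0.15840564 0.132     ] (np.float64(-48.26559724981611), np.float64(0.036791064594335836))
[0.15493493 0.65643226 0.255227  ] [[-9.732e-01  2.298e-01 -5.000e-04]
 [ 2.298e-01  9.732e-01 -1.700e-03]
 [ 1.000e-04 -1.800e-03 -1.000e+00]]
-40 [0.40895234 0.16330038] [-0.36052389 -0.42149767  0.04595223]
-45 [0.41050361 0.16056965] [-0.36266106 -0.42379894  0.04595617]
```

View pics/topk.png

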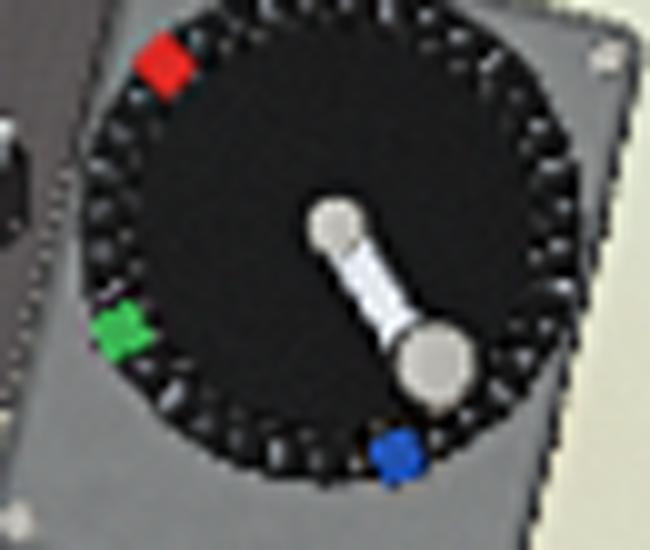

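View pics/scenek.png

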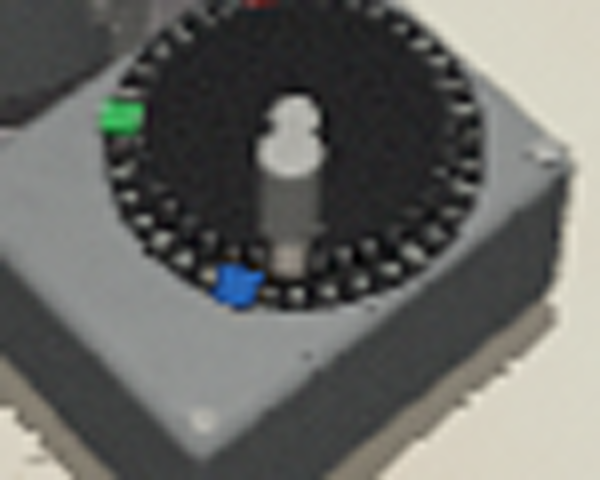

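Run:
```python
from h import *
c=load("pics/top0.npz"); s=load("pics/scene0.npz")
a=ray(c,283.05,260.85,.132);b=ray(s,251.,233.1,.132);print(a,dang(a),b,dang(b))
s,p,R=st()
k=kpos(-47.5);print(k,R.T@(np.append(k,.2)-p))
```

```text
[0.41172868 0.15962469 0.132     ] (np.float64(-47.343711174095304), np.float64(0.03549406261130318)) [0.41147986 0.15814914 0.132     ] (np.float64(-49.03090961960226), np.float64(0.036549673306056005))
[0.41136709 0.15925763] [-0.36380359 -0.42485967  0.055958  ]
```

Emit:
{"method": "servo_tool", "body": {"moves": [[60,[-0.023,-0.0265,0],0],[60,[-0.023,-0.0265,0],0],[60,[-0.023,-0.0265,0],0],[60,[-0.023,-0.0265,0],0],[60,[-0.023,-0.0265,0],0],[60,[-0.023,-0.0265,0],0],[60,[-0.023,-0.0265,0],0],[60,[-0.023,-0.0265,0],0]], "newtons": 40}}

```text
time: 0.82
tool_pos: [0.2854, 0.4026, 0.2498]
tcp_rot: [-0.346, -3.119, 0.008]
wrist_force: [0.5, 0.2, 0.2]
width: 0.766
```

```bash
cat > go.py <<'E'
import sys
from h import *
# usage: go.py x y z nrows -> remaining shift in tool axes
s,p,R=st()
T=np.array([float(v) for v in sys.argv[1:4]])
d=R.T@(T-p);print("t",round(s["time"],2),"pos",p.round(4),"d",d.round(4),"n",round(np.linalg.norm(d),4),"F",np.round(s["wrist_force"],1),"w",round(s["width"],3),"q",np.round(s["q"],2), "toolx yaw rel unit",round(float(np.degrees(np.arctan2(-R[:2,0]@UY,-R[:2,0]@UX))),2))
E
python3 go.py .4115 .159 .128
```

```text
t 0.82 pos [0.2854 0.4026 0.2498] d [-0.1768 -0.2094  0.1225] n 0.3002 F [0.5 0.2 0.2] w 0.766 q [ 0.9  -0.08  1.99  0.    1.24 -0.45] toolx yaw rel unit 0.24
```

Emit:
{"method": "servo_tool", "body": {"moves": [[60,[-0.024,-0.028,0.006],0],[60,[-0.024,-0.028,0.006],0],[60,[-0.024,-0.028,0.006],0],[60,[-0.024,-0.028,0.006],0],[60,[-0.024,-0.028,0.006],0],[60,[-0.024,-0.028,0.006],0],[60,[-0.024,-0.028,0.006],0],[60,[-0.01,-0.013,0.003],0]]}}

```text
time: 1.48
tool_pos: [0.4169, 0.145, 0.2042]
tcp_rot: [0.344, 3.122, -0.005]
wrist_force: [-0.1, 0.0, 0.1]
width: 0.763
```

```bash
python3 go.py .4115 .159 .128
```

```text
t 1.48 pos [0.4169 0.145  0.2042] d [0.0084 0.0127 0.0762] n 0.0777 F [-0.1  0.   0.1] w 0.763 q [ 0.28 -0.15  2.14 -0.    1.15 -1.07] toolx yaw rel unit 0.32
```

Emit:
{"method": "servo_tool", "body": {"moves": [[60,[0.008,0.0125,0.0],0],[60,[0.0,0.0,0.01],0],[60,[0,0,0.012],0],[60,[0,0,0.012],0],[60,[0,0,0.0],0],[60,[0,0,0],0],[60,[0,0,0],0],[60,[0,0,0],0]]}}

```text
time: 2.15
tool_pos: [0.4118, 0.153, 0.1656]
tcp_rot: [-0.353, -3.12, 0.011]
wrist_force: [-0.0, -0.1, -0.4]
width: 0.764
```

```bash
python3 go.py .4115 .159 .128
python3 - <<'E'
from h import *
from workcell import bot
for n in ["wrist","top"]:
    c=bot.read_camera(n); cv2.imwrite(f"pics/{n}1.png",c["pixels"][:,:,::-1])
E
```

```text
t 2.15 pos [0.4118 0.153  0.1656] d [0.0016 0.006  0.0375] n 0.038 F [-0.  -0.1 -0.4] w 0.764 q [ 0.3  -0.11  2.18 -0.01  1.08 -1.04] toolx yaw rel unit -0.02
```

View pics/wrist1.png

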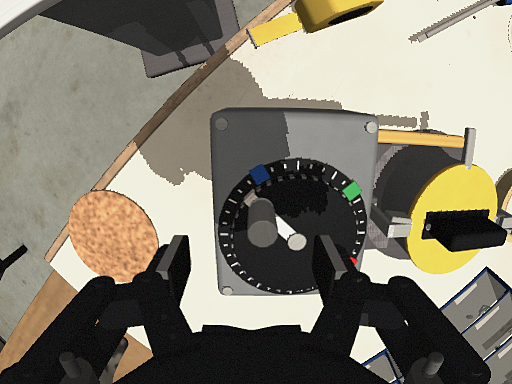

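The wrist view shows the knob at about (262,220), between the open fingers, with a small offset left to correct. I'll descend onto it.

Emit:
{"method": "servo_tool", "body": {"moves": [[60,[0.0015,0.006,0.0],0],[60,[0.0,0.0,0.01],0],[60,[0,0,0.01],0],[60,[0,0,0.01],0],[60,[0,0,0.006],0],[60,[0,0,0],0],[60,[0,0,0],0],[60,[0,0,0],0]]}}

```text
time: 2.92
tool_pos: [0.412, 0.1601, 0.1262]
tcp_rot: [-0.352, -3.122, 0.01]
wrist_force: [-0.8, 0.3, -0.1]
width: 0.764
```

```bash
python3 go.py .4115 .159 .128
```

```text
t 2.92 pos [0.412  0.1601 0.1262] d [ 0.0003 -0.0013 -0.0017] n 0.0022 F [-0.8  0.3 -0.1] w 0.764 q [ 0.32 -0.06  2.21 -0.01  0.99 -1.02] toolx yaw rel unit 0.04
```

Now I'll close on the knob.

Emit:
{"method": "servo_tool", "body": {"moves": [[255,[0,0,0],0],[255,[0,0,0],0],[255,[0,0,0],0],[255,[0,0,0],0],[255,[0,0,0],0],[255,[0,0,0],0],[255,[0,0,0],0],[255,[0,0,0],0]], "newtons": 40}}

```text
time: 3.58
tool_pos: [0.4124, 0.1599, 0.1271]
tcp_rot: [0.353, 3.121, -0.01]
wrist_force: [0.1, -0.4, -0.2]
width: 0.195
```

```bash
python3 go.py .4115 .159 .128
python3 - <<'E'
from h import *
s,p,R=st();print(dang(p))
E
```

```text
t 3.58 pos [0.4124 0.1599 0.1271] d [ 0.0007 -0.0011 -0.0009] n 0.0016 F [ 0.1 -0.4 -0.2] w 0.195 q [ 0.32 -0.06  2.21 -0.01  0.99 -1.02] toolx yaw rel unit 0.0
(np.float64(-47.56565702966944), np.float64(0.03475755472885905))
```

```bash
cat > circ.py <<'E'
import sys
from h import *
# circ.py step1 ... step8 (deg, signed): row shifts in tool axes
s,p,R=st(); a0,r0=dang(p)
if len(sys.argv)>9: a0=a0
print("t",round(s["time"],2),"ang",round(a0,2),"r",round(r0*1e3,2),"z",round(p[2],4),"F",np.round(s["wrist_force"],1),"w",round(s["width"],3),"yaw",round(float(np.degrees(np.arctan2(-R[:2,0]@UY,-R[:2,0]@UX))),2),"v",np.round(s["joint_vel"],2))
prev=p;a=a0;out=[]
for x in sys.argv[1:9]:
    a+=float(x); T=np.append(kpos(a),.1275); d=R.T@(T-prev); prev=T; out.append([round(float(v),4) for v in d])
print(a); print([[255,o,0] for o in out])
E
python3 circ.py 5 8 10 10 10 10 10 10
```

```text
t 3.58 ang -47.57 r 34.76 z 0.1271 F [ 0.1 -0.4 -0.2] w 0.195 yaw 0.0 v [-0. -0.  0. -0. -0. -0.]
25.43434297033056
[[255, [0.0031, 0.0013, -0.0004], 0], [255, [0.0031, 0.0039, -0.0], 0], [255, [0.0031, 0.0055, -0.0], 0], [255, [0.0021, 0.0059, -0.0], 0], [255, [0.001, 0.0062, -0.0], 0], [255, [-0.0, 0.0063, -0.0], 0], [255, [-0.0011, 0.0062, -0.0], 0], [255, [-0.0022, 0.0059, -0.0], 0]]
```

Emit:
{"method": "servo_tool", "body": {"moves": [[255,[0.003,0.0015,0],0],[255,[0.003,0.004,0],0],[255,[0.003,0.0055,0],0],[255,[0.002,0.006,0],0],[255,[0.001,0.006,0],0],[255,[0,0.0063,0],0],[255,[-0.001,0.0062,0],0],[255,[-0.002,0.006,0],0]]}}

```text
time: 4.25
tool_pos: [0.4163, 0.2041, 0.1271]
tcp_rot: [0.347, 3.111, -0.015]
wrist_force: [6.6, -8.1, -2.9]
width: 0.194
```

```bash
python3 circ.py 15 15 15 15 15 15 15 15
```

```text
t 4.25 ang 31.73 r 34.67 z 0.1271 F [ 6.6 -8.1 -2.9] w 0.194 yaw 0.16 v [ 0.11  0.14 -0.14 -0.05 -0.02  0.11]
151.7263913042135
[[255, [-0.0048, 0.008, -0.0004], 0], [255, [-0.0076, 0.0055, 0.0001], 0], [255, [-0.0088, 0.0033, 0.0001], 0], [255, [-0.0094, 0.0009, 0.0001], 0], [255, [-0.0093, -0.0015, 0.0001], 0], [255, [-0.0086, -0.0039, 0.0001], 0], [255, [-0.0073, -0.006, 0.0001], 0], [255, [-0.0055, -0.0076, 0.0001], 0]]
```

Emit:
{"method": "servo_tool", "body": {"moves": [[255,[-0.005,0.0078,0],0],[255,[-0.0073,0.0053,0],0],[255,[-0.0085,0.003,0],0],[255,[-0.009,0.0005,0],0],[255,[-0.0088,-0.002,0],0],[255,[-0.008,-0.004,0],0],[255,[-0.0067,-0.006,0],0],[255,[-0.005,-0.0075,0],0]]}}

```text
time: 4.92
tool_pos: [0.4759, 0.193, 0.1272]
tcp_rot: [0.341, 3.114, -0.011]
wrist_force: [1.3, 2.8, -3.9]
width: 0.199
```

```bash
python3 circ.py 17 17 17 17 17 17 17 17
```

```text
t 4.92 ang 146.3 r 37.36 z 0.1272 F [ 1.3  2.8 -3.9] w 0.199 yaw 0.4 v [-0.23  0.   -0.    0.01 -0.01 -0.23]
282.3001862358196
[[255, [-0.0033, -0.0104, -0.0002], 0], [255, [-0.0014, -0.0105, 0.0001], 0], [255, [0.0017, -0.0105, 0.0001], 0], [255, [0.0047, -0.0095, 0.0], 0], [255, [0.0073, -0.0078, -0.0], 0], [255, [0.0092, -0.0053, -0.0001], 0], [255, [0.0104, -0.0024, -0.0001], 0], [255, [0.0106, 0.0008, -0.0001], 0]]
```

Emit:
{"method": "servo_tool", "body": {"moves": [[255,[-0.0035,-0.0102,0],0],[255,[-0.001,-0.0103,0],0],[255,[0.002,-0.0102,0],0],[255,[0.005,-0.009,0],0],[255,[0.0075,-0.007,0],0],[255,[0.009,-0.0048,0],0],[255,[0.01,-0.0018,0],0],[255,[0.0102,0.0013,0],0]]}}

```text
time: 5.58
tool_pos: [0.4263, 0.1464, 0.1272]
tcp_rot: [0.356, 3.108, 0.006]
wrist_force: [6.6, 7.5, -7.7]
width: 0.196
```

```bash
python3 circ.py 15 15 15 15 15 15 15 15
```

```text
t 5.58 ang -79.0 r 36.38 z 0.1272 F [ 6.6  7.5 -7.7] w 0.196 yaw -0.16 v [ 0.16 -0.22  0.21  0.03 -0.05  0.16]
41.00377821632421
[[255, [0.0088, 0.0033, -0.0004], 0], [255, [0.0079, 0.0052, -0.0001], 0], [255, [0.0062, 0.007, -0.0], 0], [255, [0.0042, 0.0084, -0.0], 0], [255, [0.0019, 0.0092, 0.0], 0], [255, [-0.0005, 0.0094, 0.0001], 0], [255, [-0.003, 0.0089, 0.0001], 0], [255, [-0.0052, 0.0079, 0.0001], 0]]
```

Emit:
{"method": "servo_tool", "body": {"moves": [[255,[0.0088,0.0033,0],0],[255,[0.0077,0.0053,0],0],[255,[0.006,0.007,0],0],[255,[0.004,0.0082,0],0],[255,[0.0015,0.009,0],0],[255,[-0.001,0.009,0],0],[255,[-0.003,0.0085,0],0],[255,[-0.005,0.0075,0],0]]}}

```text
time: 6.25
tool_pos: [0.4145, 0.2012, 0.1271]
tcp_rot: [0.355, 3.102, -0.006]
wrist_force: [-6.8, 1.7, 5.1]
width: 0.194
```

```bash
python3 circ.py 13 13 13 10 8 5 3 0
```

```text
t 6.25 ang 26.19 r 34.1 z 0.1271 F [-6.8  1.7  5.1] w 0.194 yaw -0.17 v [ 0.09  0.2  -0.2   0.01  0.04  0.09]
91.1926230785626
[[255, [-0.0027, 0.0077, -0.0004], 0], [255, [-0.0058, 0.0057, 0.0001], 0], [255, [-0.007, 0.0043, 0.0001], 0], [255, [-0.0059, 0.0021, 0.0001], 0], [255, [-0.0049, 0.001, 0.0001], 0], [255, [-0.0031, 0.0002, 0.0001], 0], [255, [-0.0019, 0.0, 0.0], 0], [255, [0.0, 0.0, 0.0], 0]]
```

```bash
sed -i 's/DC=np.array(\[.4410,.1797\])/DC=np.array([.4424,.1794])/' h.py; python3 circ.py 13 13 13 13 10 5 3 0
```

```text
t 6.25 ang 25.14 r 35.38 z 0.1271 F [-6.8  1.7  5.1] w 0.194 yaw -0.17 v [ 0.09  0.2  -0.2   0.01  0.04  0.09]
95.1399637524911
[[255, [-0.0037, 0.0072, -0.0004], 0], [255, [-0.0057, 0.0058, 0.0001], 0], [255, [-0.0069, 0.0044, 0.0001], 0], [255, [-0.0077, 0.0027, 0.0001], 0], [255, [-0.0062, 0.0009, 0.0001], 0], [255, [-0.0031, 0.0, 0.0001], 0], [255, [-0.0019, -0.0001, 0.0], 0], [255, [0.0, 0.0, 0.0], 0]]
```

Emit:
{"method": "servo_tool", "body": {"moves": [[255,[-0.0037,0.0072,0],0],[255,[-0.0057,0.0058,0],0],[255,[-0.007,0.0044,0],0],[255,[-0.0077,0.0025,0],0],[255,[-0.006,0.001,0],0],[255,[-0.003,0,0],0],[255,[0,0,0],0],[255,[0,0,0],0]]}}

```text
time: 6.92
tool_pos: [0.4542, 0.2133, 0.1271]
tcp_rot: [0.354, 3.107, -0.016]
wrist_force: [-1.7, -0.6, 1.9]
width: 0.195
```

```bash
python3 circ.py 8 6 4 2 0 0 0 0;  python3 - <<'E'
from h import *
from workcell import bot
for n in ["wrist","top","scene"]:
    c=bot.read_camera(n); np.savez(f"pics/{n}2.npz",**{k:np.array(v) for k,v in c.items()}); cv2.imwrite(f"pics/{n}2.png",c["pixels"][:,:,::-1])
E
```

```text
t 6.92 ang 96.29 r 35.91 z 0.1271 F [-1.7 -0.6  1.9] w 0.195 yaw -0.09 v [-0.01  0.01 -0.01  0.   -0.   -0.  ]
116.28715459760362
[[255, [-0.005, -0.0008, -0.0003], 0], [255, [-0.0036, -0.0011, 0.0001], 0], [255, [-0.0023, -0.0009, 0.0], 0], [255, [-0.0011, -0.0005, 0.0], 0], [255, [0.0, 0.0, 0.0], 0], [255, [0.0, 0.0, 0.0], 0], [255, [0.0, 0.0, 0.0], 0], [255, [0.0, 0.0, 0.0], 0]]
```

View pics/wrist2.png

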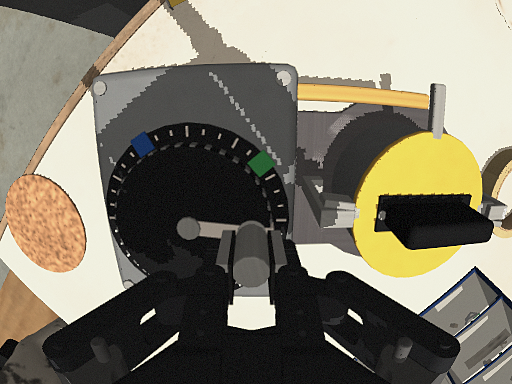

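View pics/scene2.png

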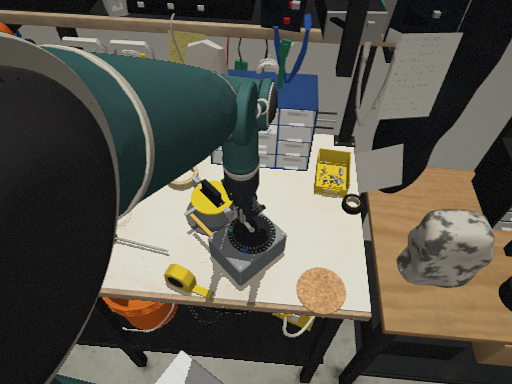

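```bash
cat >> h.py <<'E'
def wray(c,u,v,z):
    K,R,t=c["intrinsics"],c["R"],c["t"]
    x,y=(u-K[0,2])/K[0,0],(v-K[1,2])/K[1,1]; th=np.hypot(x,y)
    d=R.T@np.array([x/th*np.sin(th),y/th*np.sin(th),np.cos(th)]); C=-R.T@t
    return C+d*(z-C[2])/d[2]
def wmarks(c):
    P=c["pixels"].astype(int);r,g,b=P[...,0],P[...,1],P[...,2]
    M=dict(red=(r>130)&(g<70)&(b<70),green=(g>90)&(r<g-40)&(b<g-20),blue=(b>90)&(r<b-50)&(g<b-20))
    out={}
    for k,m in M.items():
        q=[e for e in cents(m[:330,:330],20)]
        for e in q:
            X=wray(c,e[1],e[2],.083)
            if abs(np.hypot(*(X[:2]-DC))-.053)<.012: out[k]=X
    return out
def wedge(c): # white pointer / cap blobs
    P=c["pixels"].astype(int);mn=P.min(2)
    return mn
E
python3 - <<'E'
from h import *
c=load("pics/wrist2.npz")
for k,X in wmarks(c).items(): print(k,X.round(4),dang(X))
p=c["pixels"][190:270,150:270,::-1];cv2.imwrite("pics/w2c.png",cv2.resize(p,None,fx=6,fy=6,interpolation=cv2.INTER_CUBIC))
E
```

```text
green [0.4158 0.2277 0.083 ] (np.float64(48.23489130327909), np.float64(0.055154858691447164))
blue [0.3892 0.164  0.083 ] (np.float64(-29.013096764822482), np.float64(0.055351066064677774))
```

View pics/w2c.png

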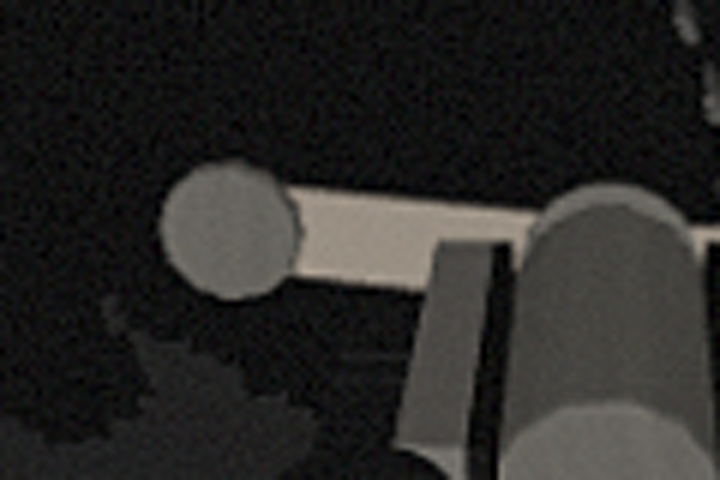

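Run:
```python
from h import *
c=load("pics/wrist2.npz")
f=lambda x,y:((x+.5)/6-.5+150,(y+.5)/6-.5+190)
a=wray(c,*f(300,230),.0925);b=wray(c,*f(430,244),.0925);cap=wray(c,*f(230,229),.0945);k=wray(c,*f(612,235),.094)
print(a,b,cap)
d=(b-a)[:2];print(np.degrees(np.arctan2(d@UY,-(d@UX))))
d=(b-cap)[:2];print(np.degrees(np.arctan2(d@UY,-(d@UX))))
```

```text
[0.44250202 0.18588611 0.0925    ] [0.44650964 0.19771562 0.0925    ] [0.44017033 0.17990085 0.0945    ]
95.81544111771919
96.68788945782738
```

The pointer direction seen by the wrist camera is about 96°, which agrees with the TCP-derived 96.3°. I'll go on to 120°.

```bash
python3 circ.py 8 7 5 2 0 0 0 0
```

```text
t 7.07 ang 96.26 r 35.91 z 0.1271 F [-0.9 -1.5 -0.4] w 0.196 yaw -0.05 v [ 0. -0.  0. -0. -0. -0.]
118.25931414199546
[[255, [-0.005, -0.0008, -0.0003], 0], [255, [-0.0042, -0.0013, 0.0001], 0], [255, [-0.0029, -0.0013, 0.0001], 0], [255, [-0.0011, -0.0006, 0.0], 0], [255, [0.0, 0.0, 0.0], 0], [255, [0.0, 0.0, 0.0], 0], [255, [0.0, 0.0, 0.0], 0], [255, [0.0, 0.0, 0.0], 0]]
```

Emit:
{"method": "servo_tool", "body": {"moves": [[255,[-0.005,-0.0008,0],0],[255,[-0.0042,-0.0013,0],0],[255,[-0.003,-0.0013,0],0],[255,[-0.0012,-0.0006,0],0],[255,[0,0,0],0],[255,[0,0,0],0],[255,[0,0,0],0],[255,[0,0,0],0]]}}

```text
time: 7.73
tool_pos: [0.466, 0.2066, 0.1271]
tcp_rot: [0.354, 3.108, -0.013]
wrist_force: [-3.2, -0.5, 0.8]
width: 0.197
```

```bash
python3 circ.py -6 -8 -10 -12 -15 -15 -15 -15;python3 - <<'E'
from h import *
from workcell import bot
c=bot.read_camera("wrist"); np.savez(f"pics/wrist3.npz",**{k:np.array(v) for k,v in c.items()})
p=c["pixels"][180:280,150:290,::-1];cv2.imwrite("pics/w3c.png",cv2.resize(p,None,fx=5,fy=5,interpolation=cv2.INTER_CUBIC))
E
```

```text
t 7.73 ang 118.11 r 36.0 z 0.1271 F [-3.2 -0.5  0.8] w 0.197 yaw -0.09 v [ 0. -0. -0.  0.  0.  0.]
22.114483568743964
[[255, [0.0034, 0.0016, -0.0005], 0], [255, [0.0048, 0.0016, -0.0001], 0], [255, [0.0062, 0.001, -0.0001], 0], [255, [0.0075, -0.0003, -0.0001], 0], [255, [0.0091, -0.0025, -0.0001], 0], [255, [0.0081, -0.0048, -0.0001], 0], [255, [0.0066, -0.0067, -0.0001], 0], [255, [0.0046, -0.0082, -0.0], 0]]
```

View pics/w3c.png

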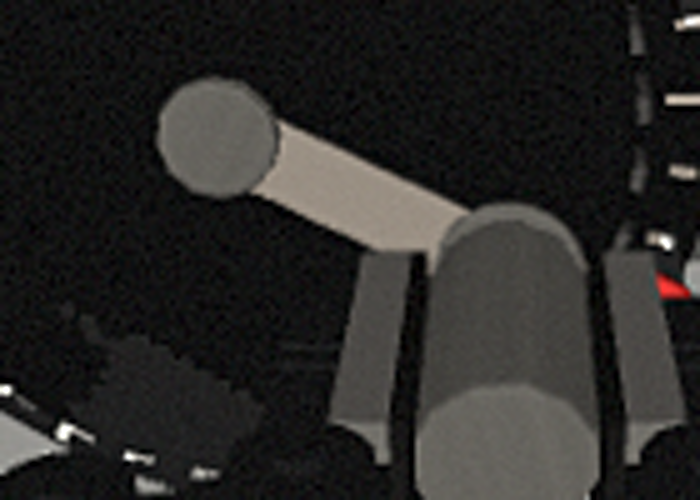

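Run:
```python
from h import *
c=load("pics/wrist3.npz")
f=lambda x,y:((x+.5)/5-.5+150,(y+.5)/5-.5+180)
def an(p,q,z=.0925):
    a=wray(c,*f(*p),z);b=wray(c,*f(*q),z);d=(b-a)[:2];return np.degrees(np.arctan2(d@UY,-(d@UX)))
print(an((285,122),(465,208)),an((255,190),(375,250)))
cap=wray(c,*f(218,137),.0945);print(cap)
r=wray(c,*f(672,288),.083);d=(r-cap)[:2];print("red vis",r,np.degrees(np.arctan2(d@UY,-(d@UX))),np.hypot(*d))
```

```text
117.38578945820927 118.74389810336689
[0.44046932 0.180001   0.0945    ]
red vis [0.47573524 0.22494093 0.083     ] 115.2225035757487 0.05712515302371357
```

The pointer measures 117–119° against red at 120°, so it has stopped on red on the second approach. Next is the anticlockwise turn.

Emit:
{"method": "servo_tool", "body": {"moves": [[255,[0.0034,0.0016,0],0],[255,[0.0048,0.0016,0],0],[255,[0.0062,0.001,0],0],[255,[0.0075,-0.0003,0],0],[255,[0.009,-0.0025,0],0],[255,[0.008,-0.0048,0],0],[255,[0.0065,-0.0067,0],0],[255,[0.0045,-0.008,0],0]]}}

```text
time: 8.45
tool_pos: [0.4133, 0.2005, 0.1272]
tcp_rot: [0.347, 3.097, -0.011]
wrist_force: [7.0, -3.6, -4.1]
width: 0.192
```

```bash
python3 circ.py -15 -15 -15 -15 -15 -15 -15 -15
```

```text
t 8.45 ang 23.08 r 35.98 z 0.1272 F [ 7.  -3.6 -4.1] w 0.192 yaw 0.1 v [-0.1  -0.23  0.22 -0.02 -0.03 -0.11]
-96.92268261034937
[[255, [0.0026, -0.009, -0.0004], 0], [255, [0.0001, -0.0094, 0.0], 0], [255, [-0.0023, -0.0091, 0.0001], 0], [255, [-0.0046, -0.0082, 0.0002], 0], [255, [-0.0066, -0.0067, 0.0002], 0], [255, [-0.0081, -0.0048, 0.0002], 0], [255, [-0.009, -0.0025, 0.0002], 0], [255, [-0.0094, -0.0001, 0.0002], 0]]
```

Emit:
{"method": "servo_tool", "body": {"moves": [[255,[0.0025,-0.009,0],0],[255,[0,-0.0094,0],0],[255,[-0.0023,-0.009,0],0],[255,[-0.0046,-0.0082,0],0],[255,[-0.0066,-0.0067,0],0],[255,[-0.008,-0.0048,0],0],[255,[-0.009,-0.0025,0],0],[255,[-0.0094,0,0],0]]}}

```text
time: 9.12
tool_pos: [0.4339, 0.1437, 0.1271]
tcp_rot: [0.351, 3.092, 0.014]
wrist_force: [-1.8, 1.4, 0.2]
width: 0.195
```

```bash
python3 circ.py -15 -15 -15 -15 -15 -15 -15 -15
```

```text
t 9.12 ang -89.53 r 36.71 z 0.1271 F [-1.8  1.4  0.2] w 0.195 yaw -0.08 v [-0.13  0.18 -0.18  0.03  0.01 -0.14]
-209.53077591521077
[[255, [-0.0093, 0.0019, -0.0001], 0], [255, [-0.0087, 0.0035, 0.0003], 0], [255, [-0.0075, 0.0057, 0.0003], 0], [255, [-0.0058, 0.0074, 0.0003], 0], [255, [-0.0037, 0.0087, 0.0002], 0], [255, [-0.0013, 0.0093, 0.0002], 0], [255, [0.0012, 0.0093, 0.0001], 0], [255, [0.0035, 0.0087, 0.0], 0]]
```

Emit:
{"method": "servo_tool", "body": {"moves": [[255,[-0.0093,0.0015,0],0],[255,[-0.0087,0.0035,0],0],[255,[-0.0075,0.0057,0],0],[255,[-0.0058,0.0074,0],0],[255,[-0.0037,0.0087,0],0],[255,[-0.0013,0.0093,0],0],[255,[0.0012,0.0093,0],0],[255,[0.0035,0.0087,0],0]]}}

```text
time: 9.78
tool_pos: [0.477, 0.1905, 0.127]
tcp_rot: [0.357, 3.105, 0.004]
wrist_force: [-8.5, -4.1, 7.7]
width: 0.196
```

```bash
python3 circ.py -15 -15 -15 -15 -15 -15 -15 -15
```

```text
t 9.78 ang 149.25 r 36.33 z 0.127 F [-8.5 -4.1  7.7] w 0.196 yaw -0.21 v [ 0.24  0.06 -0.06 -0.02  0.06  0.24]
29.253094415133006
[[255, [0.0061, 0.0072, -0.0006], 0], [255, [0.0075, 0.0056, -0.0001], 0], [255, [0.0087, 0.0035, -0.0001], 0], [255, [0.0093, 0.0011, -0.0001], 0], [255, [0.0093, -0.0014, -0.0002], 0], [255, [0.0086, -0.0037, -0.0002], 0], [255, [0.0074, -0.0058, -0.0001], 0], [255, [0.0056, -0.0075, -0.0001], 0]]
```

Emit:
{"method": "servo_tool", "body": {"moves": [[255,[0.006,0.0072,0],0],[255,[0.0075,0.0056,0],0],[255,[0.0087,0.0035,0],0],[255,[0.0093,0.001,0],0],[255,[0.0093,-0.0014,0],0],[255,[0.0086,-0.0037,0],0],[255,[0.0074,-0.0058,0],0],[255,[0.004,-0.0055,0],0]]}}

```text
time: 10.45
tool_pos: [0.4205, 0.2076, 0.1272]
tcp_rot: [0.333, 3.095, -0.017]
wrist_force: [1.1, 2.0, -3.9]
width: 0.196
```

```bash
python3 circ.py -10 -10 -9 -7 -5 -2 0 0
```

```text
t 10.45 ang 39.33 r 35.73 z 0.1272 F [ 1.1  2.  -3.9] w 0.196 yaw 0.62 v [-0.04 -0.15  0.15  0.01 -0.04 -0.05]
-3.670782244087029
[[255, [0.0038, -0.005, -0.0004], 0], [255, [0.0026, -0.0057, -0.0], 0], [255, [0.0015, -0.0054, -0.0], 0], [255, [0.0006, -0.0044, 0.0], 0], [255, [0.0001, -0.0031, 0.0], 0], [255, [-0.0, -0.0013, 0.0], 0], [255, [0.0, 0.0, 0.0], 0], [255, [0.0, 0.0, 0.0], 0]]
```

```bash
python3 circ.py -12 -12 -12 -10 -7 -3 0 0
```

```text
t 10.45 ang 39.33 r 35.73 z 0.1272 F [ 1.1  2.  -3.9] w 0.196 yaw 0.62 v [-0.04 -0.15  0.15  0.01 -0.04 -0.05]
-16.67078224408703
[[255, [0.0044, -0.0061, -0.0004], 0], [255, [0.0028, -0.007, -0.0], 0], [255, [0.0013, -0.0074, 0.0], 0], [255, [-0.0001, -0.0063, 0.0001], 0], [255, [-0.0007, -0.0043, 0.0001], 0], [255, [-0.0005, -0.0018, 0.0], 0], [255, [0.0, 0.0, 0.0], 0], [255, [0.0, 0.0, 0.0], 0]]
```

Emit:
{"method": "servo_tool", "body": {"moves": [[255,[0.0044,-0.006,0],0],[255,[0.0028,-0.007,0],0],[255,[0.0013,-0.0074,0],0],[255,[0,-0.0063,0],0],[255,[-0.0007,-0.0043,0],0],[255,[-0.0005,-0.0018,0],0],[255,[0,0,0],0],[255,[0,0,0],0]]}}

```text
time: 11.12
tool_pos: [0.4064, 0.176, 0.1272]
tcp_rot: [0.334, 3.091, -0.008]
wrist_force: [2.9, 1.9, -4.4]
width: 0.191
```

```bash
python3 circ.py -4 -4 -3 0 0 0 0 0;python3 - <<'E'
from h import *
from workcell import bot
c=bot.read_camera("wrist"); np.savez(f"pics/wrist4.npz",**{k:np.array(v) for k,v in c.items()})
cv2.imwrite("pics/w4.png",c["pixels"][:,:,::-1])
E
```

```text
t 11.12 ang -18.28 r 36.12 z 0.1272 F [ 2.9  1.9 -4.4] w 0.191 yaw 0.55 v [-0.01 -0.    0.    0.    0.   -0.  ]
-29.27873467448091
[[255, [-0.001, -0.0023, -0.0003], 0], [255, [-0.001, -0.0023, 0.0], 0], [255, [-0.0009, -0.0017, 0.0], 0], [255, [0.0, 0.0, 0.0], 0], [255, [0.0, 0.0, 0.0], 0], [255, [0.0, 0.0, 0.0], 0], [255, [0.0, 0.0, 0.0], 0], [255, [0.0, 0.0, 0.0], 0]]
```

View pics/w4.png

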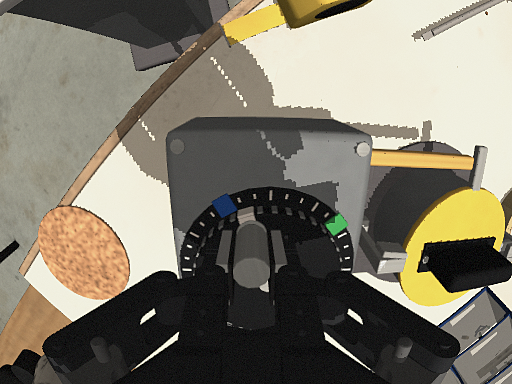

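The pointer tip is at (247,213), just short of blue at (223,206). About 11° more.

Emit:
{"method": "servo_tool", "body": {"moves": [[255,[-0.001,-0.0024,0],0],[255,[-0.0011,-0.0024,0],0],[255,[-0.001,-0.0018,0],0],[255,[0,0,0],0],[255,[0,0,0],0],[255,[0,0,0],0],[255,[0,0,0],0],[255,[0,0,0],0]]}}

```text
time: 11.83
tool_pos: [0.4079, 0.1687, 0.1272]
tcp_rot: [0.334, 3.093, -0.009]
wrist_force: [0.9, 1.0, -3.2]
width: 0.199
```

```bash
python3 circ.py 6 10 12 12 12 10 6 2;python3 - <<'E'
from h import *
from workcell import bot
c=bot.read_camera("wrist"); np.savez(f"pics/wrist5.npz",**{k:np.array(v) for k,v in c.items()})
p=c["pixels"][180:280,190:310,::-1];cv2.imwrite("pics/w5c.png",cv2.resize(p,None,fx=6,fy=6,interpolation=cv2.INTER_CUBIC))
for k,X in wmarks(c).items(): print(k,X.round(4),dang(X,np.array([.4405,.1800])))
E
```

```text
t 11.83 ang -30.11 r 36.13 z 0.1272 F [ 0.9  1.  -3.2] w 0.199 yaw 0.58 v [ 0. -0.  0. -0.  0.  0.]
39.88882197741226
[[255, [0.0016, 0.0034, -0.0004], 0], [255, [0.002, 0.0059, -0.0001], 0], [255, [0.001, 0.0075, -0.0], 0], [255, [-0.0006, 0.0075, 0.0], 0], [255, [-0.0021, 0.0072, 0.0], 0], [255, [-0.0029, 0.0056, 0.0001], 0], [255, [-0.0022, 0.0031, 0.0001], 0], [255, [-0.0008, 0.001, 0.0], 0]]
blue [0.3887 0.1638 0.083 ] (np.float64(-30.21127310498182), np.float64(0.05429874832771815))
```

View pics/w5c.png

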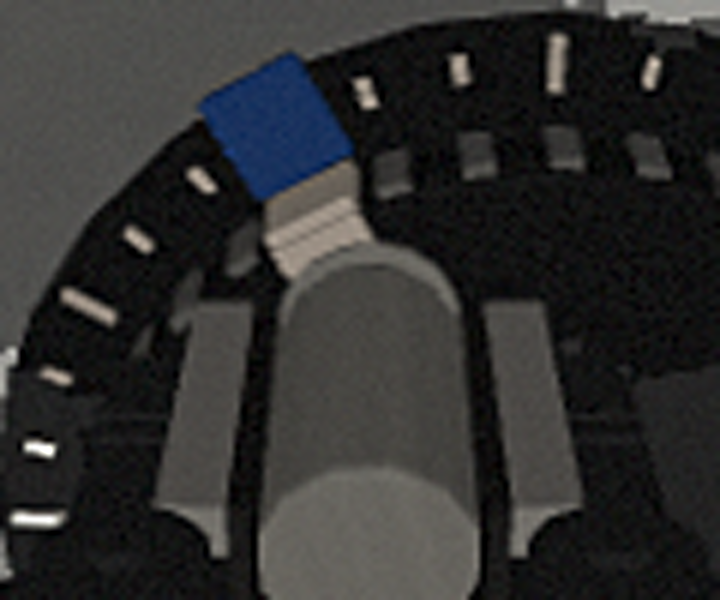

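The pointer meets the blue mark squarely at -30.1°. Now clockwise to green at 50°.

Emit:
{"method": "servo_tool", "body": {"moves": [[255,[0.0016,0.0034,0],0],[255,[0.002,0.006,0],0],[255,[0.001,0.0075,0],0],[255,[-0.0006,0.0075,0],0],[255,[-0.002,0.0072,0],0],[255,[-0.0029,0.0056,0],0],[255,[-0.0022,0.003,0],0],[255,[0,0,0],0]]}}

```text
time: 12.55
tool_pos: [0.4216, 0.2089, 0.1272]
tcp_rot: [0.327, 3.09, -0.021]
wrist_force: [1.8, -5.1, 0.3]
width: 0.196
```

```bash
python3 circ.py 4 4 3 0 0 0 0 0
```

```text
t 12.55 ang 41.9 r 36.05 z 0.1272 F [ 1.8 -5.1  0.3] w 0.196 yaw 0.81 v [ 0.01  0.01 -0.01 -0.02  0.01  0.01]
52.90001384115252
[[255, [-0.0018, 0.0017, -0.0003], 0], [255, [-0.0019, 0.0017, 0.0], 0], [255, [-0.0015, 0.0012, 0.0], 0], [255, [0.0, 0.0, 0.0], 0], [255, [0.0, 0.0, 0.0], 0], [255, [0.0, 0.0, 0.0], 0], [255, [0.0, 0.0, 0.0], 0], [255, [0.0, 0.0, 0.0], 0]]
```

Emit:
{"method": "servo_tool", "body": {"moves": [[255,[-0.0018,0.0017,0],0],[255,[-0.0019,0.0017,0],0],[255,[-0.0004,0.0003,0],0],[255,[0,0,0],0],[255,[0,0,0],0],[255,[0,0,0],0],[255,[0,0,0],0],[255,[0,0,0],0]]}}

```text
time: 13.22
tool_pos: [0.4274, 0.2122, 0.1271]
tcp_rot: [0.325, 3.092, -0.027]
wrist_force: [1.7, -4.3, -2.0]
width: 0.193
```

```bash
python3 circ.py 4 4 3 0 0 0 0 0;python3 - <<'E'
from h import *
from workcell import bot
c=bot.read_camera("wrist"); np.savez(f"pics/wrist6.npz",**{k:np.array(v) for k,v in c.items()})
p=c["pixels"][180:280,190:310,::-1];cv2.imwrite("pics/w6c.png",cv2.resize(p,None,fx=6,fy=6,interpolation=cv2.INTER_CUBIC))
E
```

```text
t 13.22 ang 52.49 r 36.04 z 0.1271 F [ 1.7 -4.3 -2. ] w 0.193 yaw 0.9 v [ 0. -0.  0.  0. -0.  0.]
63.48647899981632
[[255, [-0.0021, 0.0014, -0.0003], 0], [255, [-0.0022, 0.0013, 0.0001], 0], [255, [-0.0017, 0.0009, 0.0], 0], [255, [0.0, 0.0, 0.0], 0], [255, [0.0, 0.0, 0.0], 0], [255, [0.0, 0.0, 0.0], 0], [255, [0.0, 0.0, 0.0], 0], [255, [0.0, 0.0, 0.0], 0]]
```

View pics/w6c.png

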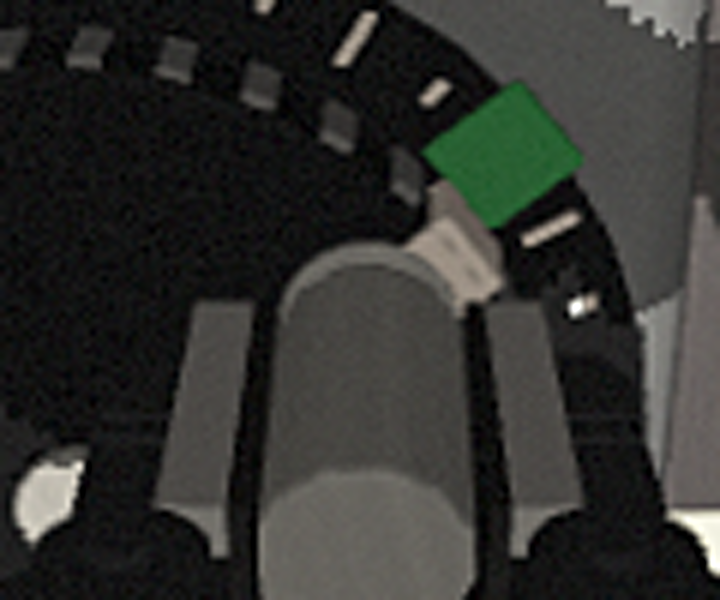

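The pointer is on green at about 52°. I'll release and rise.

Emit:
{"method": "servo_tool", "body": {"moves": [[100,[0,0,0],0],[100,[0,0,0],0],[100,[0,0,0],0],[100,[0,0,-0.01],0],[100,[0,0,-0.025],0],[100,[0,0,-0.03],0],[100,[0,0,-0.02],0],[100,[0,0,0],0]]}}

```text
time: 13.93
tool_pos: [0.4236, 0.217, 0.2177]
tcp_rot: [0.326, 3.094, -0.017]
wrist_force: [1.4, 0.7, 0.8]
width: 0.609
```

```bash
python3 go.py .4766 .3335 .21;python3 - <<'E'
from h import *
from workcell import bot
c=bot.read_camera("wrist"); np.savez(f"pics/wrist7.npz",**{k:np.array(v) for k,v in c.items()})
cv2.imwrite("pics/w7.png",c["pixels"][:,:,::-1])
E
```

```text
t 13.93 pos [0.4236 0.217  0.2177] d [-0.0273  0.125   0.0076] n 0.1282 F [1.4 0.7 0.8] w 0.609 q [ 0.44 -0.1   2.07 -0.03  1.15 -0.91] toolx yaw rel unit 0.87
```

View pics/w7.png

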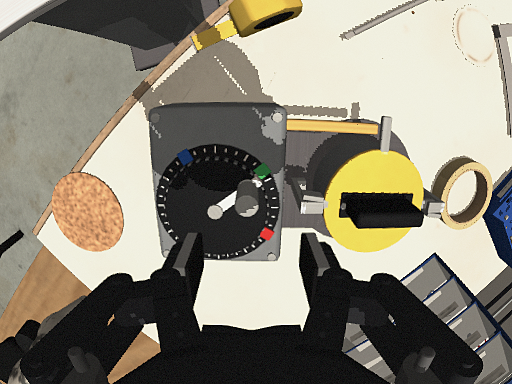

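```bash
cat > plan.py <<'E'
import sys
from h import *
# plan.py x y z turn_total n close : print rows
s,p,R=st(); T=np.array([float(v) for v in sys.argv[1:4]]); tt=float(sys.argv[4]); n=int(sys.argv[5]); 
yaw=np.degrees(np.arctan2(-R[:2,0]@UY,-R[:2,0]@UX))
print("t",round(s["time"],2),"pos",p.round(4),"yaw",yaw.round(2),"tilt z",R[:,2].round(3),"F",np.round(s["wrist_force"],1),"M",np.round(s["torque"],2),"w",round(s["width"],3),"q6",round(s["q"][5],2))
d=T-p
for i in range(n):
    Ri=R@Ro.from_rotvec([0,0,tt*i/n]).as_matrix(); print([round(float(v),4) for v in Ri.T@d/n],round(tt/n,4))
E
python3 plan.py .4766 .3335 .17 1.58 14
```

```text
t 13.98 pos [0.4232 0.2168 0.2163] yaw 0.87 tilt z [ 0.028 -0.015 -0.999] F [ 0.8  1.  -1.1] M [ 0.01 -0.03  0.03] w 0.606 q6 -0.91
[-0.0019, 0.009, 0.0033] 0.1129
[-0.0009, 0.0091, 0.0033] 0.1129
[0.0002, 0.0092, 0.0033] 0.1129
[0.0012, 0.0091, 0.0033] 0.1129
[0.0022, 0.0089, 0.0033] 0.1129
[0.0032, 0.0086, 0.0033] 0.1129
[0.0041, 0.0082, 0.0033] 0.1129
[0.005, 0.0077, 0.0033] 0.1129
[0.0059, 0.007, 0.0033] 0.1129
[0.0066, 0.0063, 0.0033] 0.1129
[0.0073, 0.0055, 0.0033] 0.1129
[0.0079, 0.0047, 0.0033] 0.1129
[0.0084, 0.0038, 0.0033] 0.1129
[0.0087, 0.0028, 0.0033] 0.1129
```

Emit:
{"method": "servo_tool", "body": {"moves": [[100,[-0.002,0.009,0.002],0.115],[100,[-0.001,0.009,0.002],0.115],[100,[0,0.009,0.002],0.115],[100,[0.001,0.009,0.002],0.115],[100,[0.002,0.009,0.002],0.115],[100,[0.003,0.0085,0.002],0.115],[100,[0.004,0.008,0.002],0.115],[100,[0.005,0.0075,0.002],0.115]]}}

```text
time: 14.65
tool_pos: [0.4526, 0.2828, 0.1941]
tcp_rot: [1.723, 2.594, -0.001]
wrist_force: [0.1, 0.3, -0.4]
width: 0.607
```

```bash
python3 plan.py .4766 .3335 .17 0.66 6
```

```text
t 14.65 pos [0.4526 0.2828 0.1941] yaw -54.31 tilt z [ 0.023 -0.016 -1.   ] F [ 0.1  0.3 -0.4] M [-0.04  0.01  0.01] w 0.607 q6 0.14
[0.0063, 0.0069, 0.004] 0.11
[0.007, 0.0062, 0.004] 0.11
[0.0077, 0.0054, 0.004] 0.11
[0.0082, 0.0045, 0.004] 0.11
[0.0087, 0.0036, 0.004] 0.11
[0.009, 0.0026, 0.004] 0.11
```

Emit:
{"method": "servo_tool", "body": {"moves": [[100,[0.006,0.007,0.002],0.11],[100,[0.007,0.006,0.002],0.11],[100,[0.0075,0.0055,0.002],0.11],[100,[0.008,0.0045,0.002],0.11],[100,[0.0085,0.0035,0.002],0.1],[100,[0.006,0.002,0.002],0.05],[100,[0,0,0],0],[100,[0,0,0],0]]}}

```text
time: 15.32
tool_pos: [0.4714, 0.3311, 0.169]
tcp_rot: [2.439, 1.945, -0.012]
wrist_force: [-0.2, 0.5, -0.9]
width: 0.607
```

```bash
python3 plan.py .4766 .3335 .105 0 1
python3 - <<'E'
from h import *
from workcell import bot
c=bot.read_camera("wrist"); np.savez(f"pics/wrist8.npz",**{k:np.array(v) for k,v in c.items()})
cv2.imwrite("pics/w8.png",c["pixels"][:,:,::-1])
E
```

```text
t 15.32 pos [0.4714 0.3311 0.169 ] yaw -89.95 tilt z [ 0.008 -0.022 -1.   ] F [-0.2  0.5 -0.9] M [-0.    0.   -0.05] w 0.607 q6 0.82
[0.0048, 0.0038, 0.064] 0.0
```

View pics/w8.png

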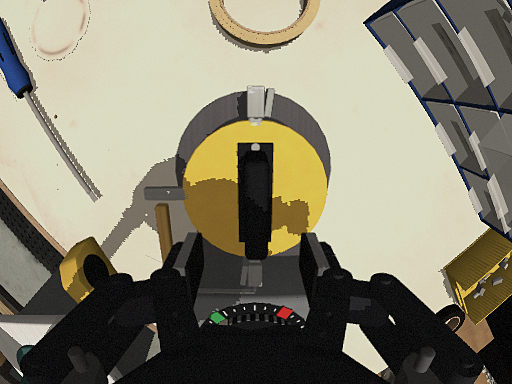

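Emit:
{"method": "servo_tool", "body": {"moves": [[100,[0.005,0.004,0],0],[100,[0,0,0.012],0],[100,[0,0,0.015],0],[100,[0,0,0.015],0],[100,[0,0,0.01],0],[100,[0,0,0],0],[100,[0,0,0],0],[100,[0,0,0],0]]}}

```text
time: 16.03
tool_pos: [0.4765, 0.3321, 0.1123]
tcp_rot: [2.435, 1.95, -0.014]
wrist_force: [-0.9, 0.4, -0.2]
width: 0.605
```

```bash
python3 plan.py .4766 .3335 .105 0 1
```

```text
t 16.03 pos [0.4765 0.3321 0.1123] yaw -89.74 tilt z [ 0.007 -0.023 -1.   ] F [-0.9  0.4 -0.2] M [ 0.   -0.02 -0.01] w 0.605 q6 0.81
[0.0015, -0.0003, 0.0073] 0.0
```

Emit:
{"method": "servo_tool", "body": {"moves": [[100,[0.0015,0,0.0065],0],[100,[0,0,0],0],[100,[0,0,0],0],[255,[0,0,0],0],[255,[0,0,0],0],[255,[0,0,0],0],[255,[0,0,0],0],[255,[0,0,0],0]], "newtons": 50}}

```text
time: 16.7
tool_pos: [0.4773, 0.3349, 0.1086]
tcp_rot: [2.435, 1.951, -0.009]
wrist_force: [-0.1, -0.4, -2.0]
width: 0.18
```

```bash
python3 plan.py .4766 .3335 .105 0 1
```

```text
t 16.7 pos [0.4773 0.3349 0.1086] yaw -89.71 tilt z [ 0.009 -0.02  -1.   ] F [-0.1 -0.4 -2. ] M [0.04 0.12 0.05] w 0.18 q6 0.82
[-0.0015, -0.0005, 0.0036] 0.0
```

Emit:
{"method": "servo_tool", "body": {"moves": [[255,[0,0,0],-0.03],[255,[0,0,0],-0.04],[255,[0,0,0],-0.04],[255,[0,0,0],-0.04],[255,[0,0,0],-0.04],[255,[0,0,0],-0.02],[255,[0,0,0],0],[255,[0,0,0],0]]}}

```text
time: 17.37
tool_pos: [0.4768, 0.3363, 0.1083]
tcp_rot: [2.217, 2.202, -0.009]
wrist_force: [-1.3, -0.5, 0.0]
width: 0.175
```

```bash
python3 plan.py .4766 .3335 .105 0 1
```

```text
t 17.37 pos [0.4768 0.3363 0.1083] yaw -77.5 tilt z [ 0.008 -0.016 -1.   ] F [-1.3 -0.5  0. ] M [ 0.04  0.29 -0.09] w 0.175 q6 0.6
[-0.0027, -0.0002, 0.0033] 0.0
```

Emit:
{"method": "servo_tool", "body": {"moves": [[255,[0,0,0],-0.03],[255,[0,0,0],-0.03],[255,[0,0,0],-0.03],[255,[0,0,0],-0.02],[255,[0,0,0],-0.02],[255,[0,0,0],-0.02],[255,[0,0,0],0],[255,[0,0,0],0]]}}

```text
time: 18.03
tool_pos: [0.4767, 0.3364, 0.1083]
tcp_rot: [2.048, 2.362, -0.01]
wrist_force: [-0.4, -0.3, -0.5]
width: 0.177
```

```bash
python3 plan.py .4766 .3335 .105 0 1
python3 - <<'E'
from h import *
from workcell import bot
c=bot.read_camera("wrist"); np.savez(f"pics/wrist9.npz",**{k:np.array(v) for k,v in c.items()})
cv2.imwrite("pics/w9.png",c["pixels"][:,:,::-1])
E
```

```text
t 18.03 pos [0.4767 0.3364 0.1083] yaw -68.95 tilt z [ 0.007 -0.015 -1.   ] F [-0.4 -0.3 -0.5] M [ 0.08  0.13 -0.64] w 0.177 q6 0.45
[-0.0028, -0.0005, 0.0033] 0.0
```

View pics/w9.png

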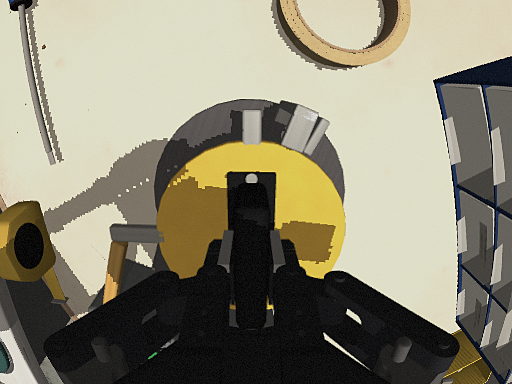

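The ears are clear of the hooks (ear at (252,125), hook at (298,125)). The -0.64 Nm moment shows the lid is at its stop. Now I'll lift.

Emit:
{"method": "servo_tool", "body": {"moves": [[255,[0,0,-0.003],0.01],[255,[0,0,-0.005],0],[255,[0,0,-0.007],0],[255,[0,0,-0.01],0],[255,[0,0,-0.015],0],[255,[0,0,-0.02],0],[255,[0,0,-0.02],0],[255,[0,0,-0.015],0]]}}

```text
time: 18.75
tool_pos: [0.472, 0.3341, 0.2025]
tcp_rot: [2.054, 2.357, -0.034]
wrist_force: [1.5, 1.6, -3.5]
width: 0.181
```

```bash
python3 plan.py .446 -.0235 .22 0 1;  python3 - <<'E'
from h import *
from workcell import bot
for n in ["scene","wrist"]:
    c=bot.read_camera(n); np.savez(f"pics/{n}10.npz",**{k:np.array(v) for k,v in c.items()})
    cv2.imwrite(f"pics/{n}10.png",c["pixels"][:,:,::-1])
E
```

```text
t 18.75 pos [0.472  0.3341 0.2025] yaw -69.23 tilt z [-0.003 -0.026 -1.   ] F [ 1.5  1.6 -3.5] M [ 0.07 -0.06 -0.01] w 0.181 q6 0.46
[-0.3511, -0.0747, -0.008] 0.0
```

View pics/scene10.png

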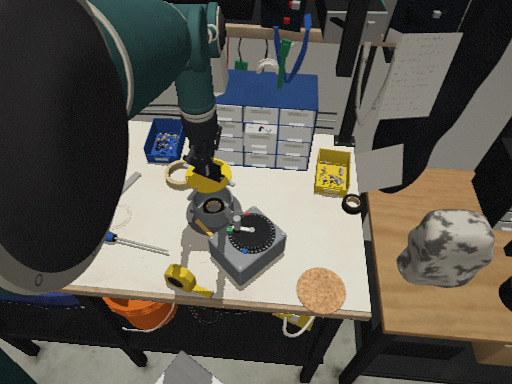

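View pics/wrist10.png

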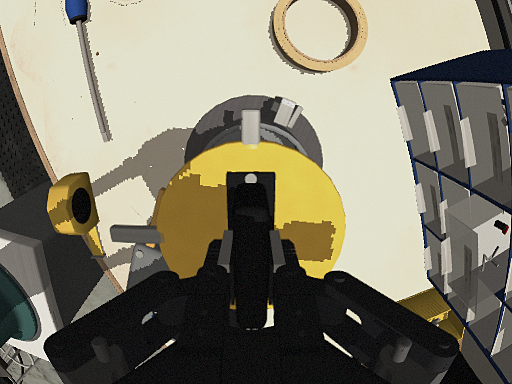

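Emit:
{"method": "servo_tool", "body": {"moves": [[255,[-0.01,-0.002,-0.005],0],[255,[-0.02,-0.004,-0.005],0],[255,[-0.028,-0.006,-0.003],0],[255,[-0.028,-0.006,0],0],[255,[-0.028,-0.006,0],0],[255,[-0.028,-0.006,0],0],[255,[-0.028,-0.006,0],0],[255,[-0.028,-0.006,0],0]]}}

```text
time: 19.52
tool_pos: [0.4548, 0.1257, 0.2187]
tcp_rot: [2.04, 2.37, -0.037]
wrist_force: [1.0, 0.3, -4.0]
width: 0.177
```

```bash
python3 plan.py .446 -.0235 .12 0 1
```

```text
t 19.52 pos [0.4548 0.1257 0.2187] yaw -68.54 tilt z [-0.004 -0.028 -1.   ] F [ 1.   0.3 -4. ] M [ 0.    0.   -0.03] w 0.177 q6 0.1
[-0.1435, -0.03, 0.1029] 0.0
```

Emit:
{"method": "servo_tool", "body": {"moves": [[255,[-0.028,-0.006,0],0],[255,[-0.028,-0.006,0],0],[255,[-0.025,-0.005,0.003],0],[255,[-0.02,-0.004,0.005],0],[255,[-0.012,-0.002,0.005],0],[255,[-0.006,-0.001,0.005],0],[255,[0,0,0.005],0],[255,[0,0,0],0]]}}

```text
time: 20.18
tool_pos: [0.4376, -0.0117, 0.1923]
tcp_rot: [2.049, 2.368, -0.058]
wrist_force: [-1.0, 0.5, -3.1]
width: 0.18
```

```bash
python3 plan.py .446 -.0235 .12 0 1;  python3 - <<'E'
from h import *
from workcell import bot
for n in ["scene","wrist","top"]:
    c=bot.read_camera(n); np.savez(f"pics/{n}11.npz",**{k:np.array(v) for k,v in c.items()})
    cv2.imwrite(f"pics/{n}11.png",c["pixels"][:,:,::-1])
E
```

```text
t 20.18 pos [ 0.4376 -0.0117  0.1923] yaw -68.83 tilt z [-0.017 -0.034 -0.999] F [-1.   0.5 -3.1] M [ 0.05 -0.1   0.03] w 0.18 q6 -0.19
[-0.0106, 0.0082, 0.0726] 0.0
```

View pics/scene11.png

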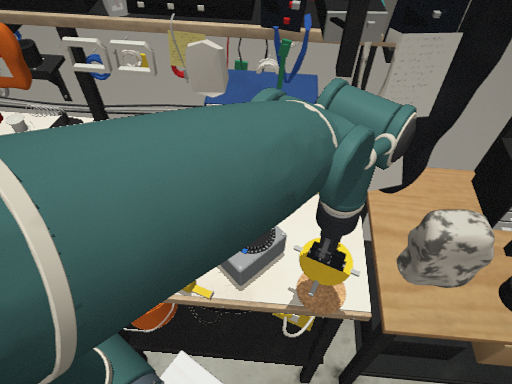

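View pics/wrist11.png

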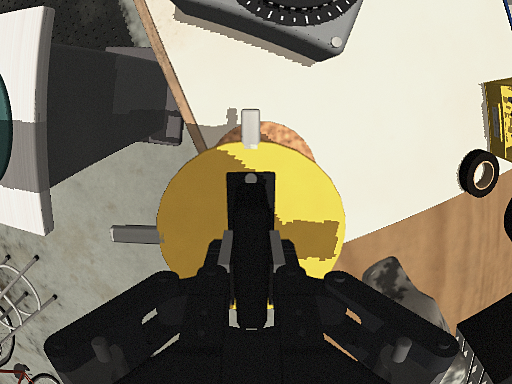

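Emit:
{"method": "servo_tool", "body": {"moves": [[255,[-0.008,0.009,0.003],0],[255,[0,0,0.012],0],[255,[0,0,0.018],0],[255,[0,0,0.02],0],[255,[0,0,0.02],0],[255,[0,0,0.015],0],[255,[0,0,0.007],0],[255,[0,0,0],0]]}}

```text
time: 21.0
tool_pos: [0.4539, -0.0169, 0.0951]
tcp_rot: [2.033, 2.373, -0.046]
wrist_force: [0.1, 0.6, -4.0]
width: 0.18
```

```bash
python3 plan.py .446 -.0235 .0543 0 1;  python3 - <<'E'
from h import *
from workcell import bot
for n in ["scene","top"]:
    c=bot.read_camera(n); np.savez(f"pics/{n}12.npz",**{k:np.array(v) for k,v in c.items()})
    cv2.imwrite(f"pics/{n}12.png",c["pixels"][:,:,::-1])
c=load("pics/scene12.npz")
p=c["pixels"][200:340,240:400,::-1];cv2.imwrite("pics/s12c.png",cv2.resize(p,None,fx=4,fy=4,interpolation=cv2.INTER_CUBIC))
E
```

```text
t 21.0 pos [ 0.4539 -0.0169  0.0951] yaw -68.26 tilt z [-0.006 -0.034 -0.999] F [ 0.1  0.6 -4. ] M [ 0.04  0.02 -0.08] w 0.18 q6 -0.2
[-0.004, -0.0083, 0.041] 0.0
```

View pics/s12c.png

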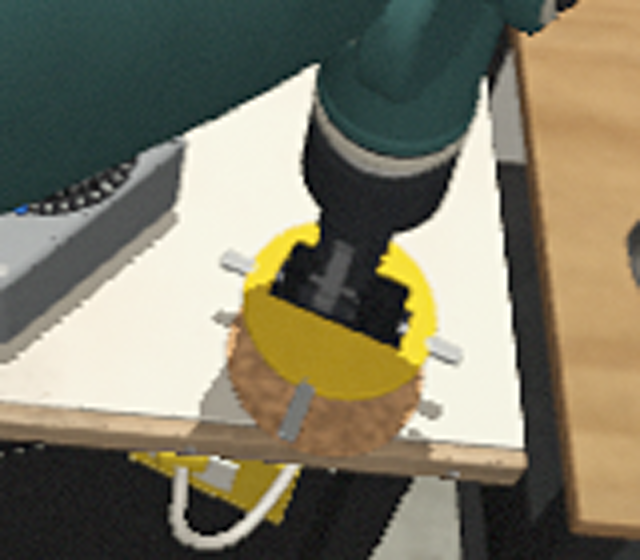

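View pics/top12.png

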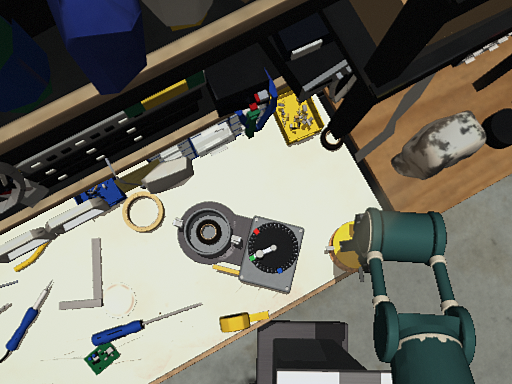

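Emit:
{"method": "servo_tool", "body": {"moves": [[255,[-0.001,-0.0075,0],0],[255,[0,0,0.005],0],[255,[0,0,0.006],0],[255,[0,0,0.006],0],[255,[0,0,0.005],0],[255,[0,0,0],0],[255,[0,0,0],0],[255,[0,0,0],0]]}}

```text
time: 21.77
tool_pos: [0.451, -0.0204, 0.0772]
tcp_rot: [2.026, 2.365, -0.035]
wrist_force: [-0.5, 0.0, -3.4]
width: 0.18
```

```bash
python3 plan.py .446 -.0235 .0543 0 1;  python3 - <<'E'
from h import *
from workcell import bot
n="scene"
c=bot.read_camera(n); np.savez(f"pics/{n}13.npz",**{k:np.array(v) for k,v in c.items()})
s,p,R=st()
P=c["pixels"];hsv=cv2.cvtColor(P,cv2.COLOR_RGB2HSV)
m=((hsv[...,0]>22)&(hsv[...,0]<34)&(hsv[...,1]>180)&(hsv[...,2]>90)).astype(np.uint8);m[:240]=0;m[310:]=0;m[:,:290]=0;m[:,365:]=0
print(cents(m,20))
pts=np.argwhere(m)[:,::-1].astype(np.int32)
n,l,stt,ce=cv2.connectedComponentsWithStats(m);
pts=np.vstack([np.argwhere(l==i)[:,::-1] for i in range(1,n) if stt[i,4]>=30]).astype(np.int32)
h=cv2.convexHull(pts); hp=h[:,0,:].astype(float)
zt=p[2]-.0503+.015
W=np.array([ray(c,u,v,zt)[:2] for u,v in hp])
# circle fit
A=np.c_[2*W,np.ones(len(W))];x=np.linalg.lstsq(A,(W**2).sum(1),rcond=None)[0];r=np.sqrt(x[2]+x[0]**2+x[1]**2)
print("lid ctr",x[:2],"r",r,"n",len(W),"est from tcp",p+R@np.array([-.0028,-.0005,.0353]))
# mat same way in first picture
c0=load("pics/scene0.npz");P=c0["pixels"].astype(int);r_,g,b=P[...,0],P[...,1],P[...,2]
m=(r_>150)&(g>90)&(b<r_-60)&(g<r_-40)&(b>50);m[:262]=0;m[:,:290]=0;m[320:]=0;m[:,350:]=0
h=cv2.convexHull(np.argwhere(m)[:,::-1].astype(np.int32))[:,0].astype(float)
W=np.array([ray(c0,u,v,.004)[:2] for u,v in h])
A=np.c_[2*W,np.ones(len(W))];x=np.linalg.lstsq(A,(W**2).sum(1),rcond=None)[0];print("mat scene",x[:2],np.sqrt(x[2]+x[0]**2+x[1]**2))
p=c["pixels"][200:340,240:400,::-1];cv2.imwrite("pics/s13c.png",cv2.resize(p,None,fx=4,fy=4,interpolation=cv2.INTER_CUBIC))
E
```

```text
t 21.77 pos [ 0.451  -0.0204  0.0772] yaw -68.28 tilt z [ 0.006 -0.034 -0.999] F [-0.5  0.  -3.4] M [ 0.06 -0.02 -0.01] w 0.18 q6 -0.2
[-0.0015, -0.0054, 0.023] 0.0
[(np.int32(926), np.float64(323.2), np.float64(287.1), np.int32(301), np.int32(262), np.int32(47), np.int32(43))]
lid ctr [ 0.44847005 -0.02520349] r 0.05448387476440569 n 24 est from tcp [ 0.45127609 -0.02450936  0.04214222]
mat scene [ 0.44506895 -0.02453731] 0.057795482573410696
```

View pics/s13c.png

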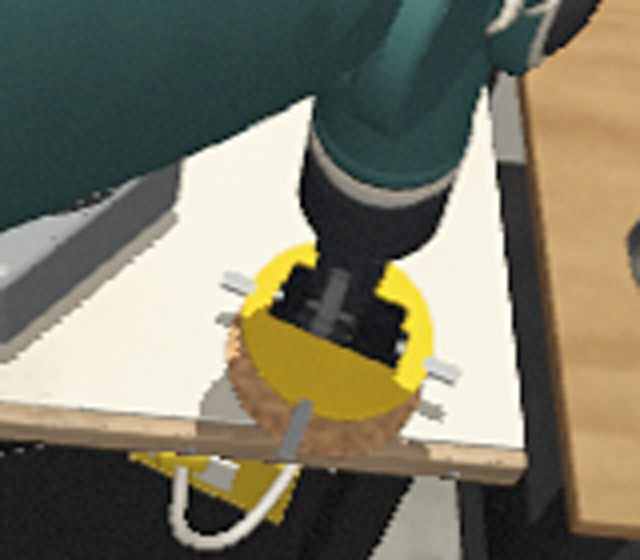

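Emit:
{"method": "servo_tool", "body": {"moves": [[255,[0.002,-0.004,0.003],0],[255,[0,0,0.004],0],[255,[0,0,0.003],0],[255,[0,0,0],0],[255,[0,0,0],0],[255,[0,0,0],0],[255,[0,0,0],0],[255,[0,0,0],0]]}}

```text
time: 22.48
tool_pos: [0.4469, -0.0193, 0.0665]
tcp_rot: [2.026, 2.365, -0.034]
wrist_force: [0.6, 0.2, -3.3]
width: 0.182
```

```bash
python3 plan.py .4470 -.0196 .0543 0 1
cat > lidc.py <<'E'
from h import *
from workcell import bot
import sys
def circ(W):
    A=np.c_[2*W,np.ones(len(W))];x=np.linalg.lstsq(A,(W**2).sum(1),rcond=None)[0]; return x[:2].round(4),round(float(np.sqrt(x[2]+x[0]**2+x[1]**2)),4)
def lid(zt,n="scene"):
    c=bot.read_camera(n); P=c["pixels"];hsv=cv2.cvtColor(P,cv2.COLOR_RGB2HSV)
    m=((hsv[...,0]>22)&(hsv[...,0]<34)&(hsv[...,1]>180)&(hsv[...,2]>90)).astype(np.uint8)
    if n=="scene": m[:240]=0;m[315:]=0;m[:,:290]=0;m[:,365:]=0
    else: m[:215]=0;m[290:]=0;m[:,:315]=0;m[:,395:]=0
    q,l,stt,ce=cv2.connectedComponentsWithStats(m)
    pts=np.vstack([np.argwhere(l==i)[:,::-1] for i in range(1,q) if stt[i,4]>=30]).astype(np.int32)
    h=cv2.convexHull(pts)[:,0].astype(float)
    return c,circ(np.array([ray(c,u,v,zt)[:2] for u,v in h]))
if __name__=="__main__":
    s,p,R=st(); print("lid",lid(p[2]-.0353)[1])
E
python3 lidc.py
```

```text
t 22.48 pos [ 0.4469 -0.0193  0.0665] yaw -68.27 tilt z [ 0.007 -0.035 -0.999] F [ 0.6  0.2 -3.3] M [ 0.01 -0.01 -0.01] w 0.182 q6 -0.2
[0.0001, 0.0001, 0.0123] 0.0
lid (array([ 0.4441, -0.0237]), 0.0545)
```

Emit:
{"method": "servo_tool", "body": {"moves": [[255,[0,0.0005,0.003],0],[255,[0,0,0.003],0],[255,[0,0,0.002],0],[255,[0,0,0.001],0],[255,[0,0,0],0],[255,[0,0,0],0],[255,[0,0,0],0],[255,[0,0,0],0]]}}

```text
time: 23.2
tool_pos: [0.4478, -0.0196, 0.0567]
tcp_rot: [2.026, 2.365, -0.034]
wrist_force: [-0.6, -0.0, -4.0]
width: 0.18
```

```bash
python3 plan.py .4470 -.0196 .0543 0 1; python3 lidc.py
```

```text
t 23.2 pos [ 0.4478 -0.0196  0.0567] yaw -68.28 tilt z [ 0.007 -0.035 -0.999] F [-0.6 -0.  -4. ] M [0.09 0.03 0.05] w 0.18 q6 -0.2
[0.0002, -0.0008, 0.0024] 0.0
lid (array([ 0.4452, -0.0242]), 0.0545)
```

Still no contact, since the force is only the lid's weight. The lid is centred within 0.5 mm of the mat in the scene view. I'll lower the last 2–3 mm.

Emit:
{"method": "servo_tool", "body": {"moves": [[255,[0,0,0.0015],0],[255,[0,0,0.001],0],[255,[0,0,0],0],[255,[0,0,0],0],[255,[0,0,0],0],[255,[0,0,0],0],[255,[0,0,0],0],[255,[0,0,0],0]]}}

```text
time: 23.92
tool_pos: [0.4483, -0.0198, 0.055]
tcp_rot: [2.025, 2.364, -0.033]
wrist_force: [-0.8, -0.4, -1.8]
width: 0.176
```

```bash
python3 plan.py .4470 -.0196 .0543 0 1
```

```text
t 23.92 pos [ 0.4483 -0.0198  0.055 ] yaw -68.27 tilt z [ 0.008 -0.035 -0.999] F [-0.8 -0.4 -1.8] M [0.09 0.13 0.02] w 0.176 q6 -0.2
[0.0004, -0.0012, 0.0007] 0.0
```

Emit:
{"method": "servo_tool", "body": {"moves": [[255,[0,0,0.002],0],[255,[0,0,0.001],0],[255,[0,0,0],0],[255,[0,0,0],0],[255,[0,0,0],0],[255,[0,0,0],0],[255,[0,0,0],0],[255,[0,0,0],0]]}}

```text
time: 24.58
tool_pos: [0.4489, -0.0206, 0.0543]
tcp_rot: [2.024, 2.365, -0.035]
wrist_force: [-1.3, -0.0, -0.8]
width: 0.178
```

```bash
python3 plan.py .4470 -.0196 .0543 0 1; python3 lidc.py
```

```text
t 24.58 pos [ 0.4489 -0.0206  0.0543] yaw -68.21 tilt z [ 0.007 -0.036 -0.999] F [-1.3 -0.  -0.8] M [0.22 0.18 0.06] w 0.178 q6 -0.2
[0.0012, -0.0017, -0.0] 0.0
lid (array([ 0.4464, -0.0244]), 0.0546)
```

Emit:
{"method": "servo_tool", "body": {"moves": [[255,[0,-0.001,0.0015],0],[255,[0,0,0.001],0],[255,[0,0,0],0],[170,[0,0,0],0],[140,[0,0,0],0],[100,[0,0,0],0],[100,[0,0,0],0],[100,[0,0,0],0]]}}

```text
time: 25.3
tool_pos: [0.4513, -0.021, 0.0555]
tcp_rot: [2.021, 2.361, -0.03]
wrist_force: [0.0, 0.7, 0.5]
width: 0.608
```

Emit:
{"method": "servo_tool", "body": {"moves": [[100,[0,0,-0.005],0],[100,[0,0,-0.01],0],[100,[0,0,-0.02],0],[100,[0,0,-0.03],0],[100,[0,0,-0.035],0],[100,[0,0,-0.035],0],[100,[0.02,0,-0.02],0],[100,[0.01,0,0],0]]}}

```text
time: 25.97
tool_pos: [0.4427, 0.0142, 0.2191]
tcp_rot: [2.027, 2.36, -0.033]
wrist_force: [0.2, 0.3, -0.4]
width: 0.609
```

Emit:
{"method": "servo_tool", "body": {"moves": [[100,[0.035,0,0],0],[100,[0.035,0,0],0],[100,[0.035,0,0],0],[100,[0.035,0,0],0],[100,[0.035,0,0],0],[100,[0.035,0,0],0],[100,[0.02,0,0],0],[100,[0,0,0],0]]}}

```text
time: 26.63
tool_pos: [0.4068, 0.2518, 0.2148]
tcp_rot: [2.024, 2.352, -0.019]
wrist_force: [0.0, -0.1, 0.2]
width: 0.603
```

```bash
python3 plan.py .4470 -.0196 .0543 0 1
python3 - <<'E'
from lidc import *
for n in ["top","scene"]:
    c,x=lid(.019,n); print(n,x); np.savez(f"pics/{n}F.npz",**{k:np.array(v) for k,v in c.items()}); cv2.imwrite(f"pics/{n}F.png",c["pixels"][:,:,::-1])
    hsv=None
c=load("pics/topF.npz")
D=c["depth"]
for (u,v) in [(335,240),(352,232),(365,255),(350,262),(338,255)]:
    d=D[v,u]; X=c["R"].T@(np.linalg.inv(c["intrinsics"])@np.array([u,v,1])*d-c["t"]); print((u,v),np.round(X,4))
E
```

```text
t 26.63 pos [0.4068 0.2518 0.2148] yaw -68.54 tilt z [ 0.021 -0.035 -0.999] F [ 0.  -0.1  0.2] M [ 0.   -0.02  0.06] w 0.603 q6 0.4
[-0.2681, -0.0034, 0.1707] 0.0
top (array([ 0.4497, -0.0215]), 0.0548)
scene (array([ 0.4466, -0.0245]), 0.0551)
(335, 240) [0.4649 0.0231 0.0188]
(352, 232) [ 0.4858 -0.0197  0.0151]
(365, 255) [ 0.4303 -0.0519  0.0139]
(350, 262) [ 0.4124 -0.0143  0.0162]
(338, 255) [0.4287 0.0157 0.019 ]
```

Run:
```python
from h import *
for nm,f in (("on drum","pics/top0.npz"),("now","pics/topF.npz"),("now scene","pics/sceneF.npz"),("drum scene","pics/scene0.npz")):
    c=load(f);hsv=cv2.cvtColor(c["pixels"],cv2.COLOR_RGB2HSV)
    m=((hsv[...,0]>22)&(hsv[...,0]<34)&(hsv[...,1]>180)&(hsv[...,2]>90)&(c["depth"]>0))
    v,u=np.nonzero(m);X=(c["R"].T@(np.linalg.inv(c["intrinsics"])@np.c_[u,v,np.ones(len(u))].T*c["depth"][m]-c["t"][:,None])).T
    ctr=LID if "drum" in nm else np.array([.448,-.023]); k=np.hypot(*(X[:,:2]-ctr).T)<.053;X=X[k]
    k=abs(X[:,2]-np.median(X[:,2]))<.008; X=X[k]
    A=np.c_[X[:,:2]-ctr,np.ones(len(X))];s=np.linalg.lstsq(A,X[:,2],rcond=None)[0];print(nm,len(X),"slope deg",np.degrees(s[:2]).round(2),"z",s[2].round(4),"sd",(A@s-X[:,2]).std().round(4))
a=cv2.imread("pics/topF.png")[190:300,170:400];cv2.imwrite("pics/topFc.png",cv2.resize(a,None,fx=3.4,fy=3.4,interpolation=cv2.INTER_CUBIC))
a=cv2.imread("pics/sceneF.png")[180:330,170:370];cv2.imwrite("pics/sceneFc.png",cv2.resize(a,None,fx=4,fy=4,interpolation=cv2.INTER_CUBIC))
```

```text
on drum 1242 slope deg [ 0.27 -0.14] z 0.0715 sd 0.0021
now 195 slope deg [-0.14 -0.17] z 0.0179 sd 0.0024
now scene 935 slope deg [0.08 0.08] z 0.0184 sd 0.0014
drum scene 643 slope deg [-0.   -0.24] z 0.0722 sd 0.0015
```

View pics/topFc.png

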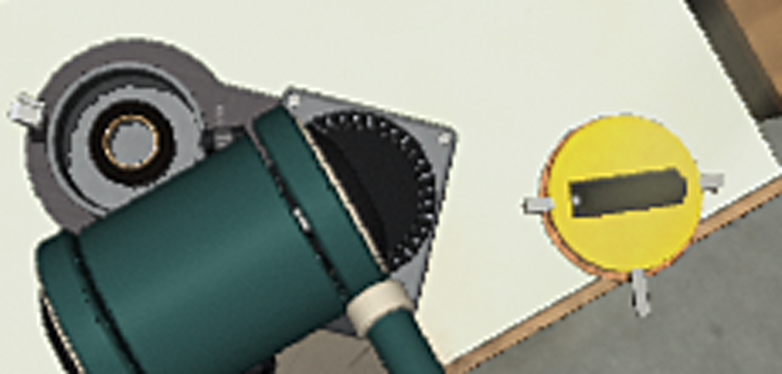

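View pics/sceneFc.png

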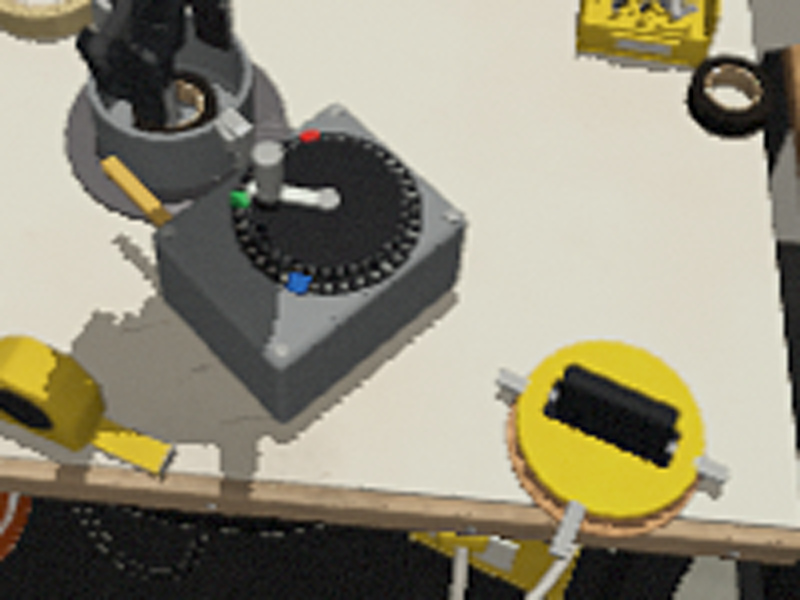

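Run:
```python
from workcell import bot
print(bot.finish_job())
```

```text
the job is handed in; nothing more can be done
None
```

The canister is open, and the lid is lying flat, handle up, on the cork mat. I handed the job in at about 27 s of the 69 s allowed.

**Combination:** I turned the knob clockwise past red once and stopped at about 118° (red is 120°). I then went anticlockwise past blue once and stopped at -30.1° (blue is -30°), then clockwise to 52.5° (green is 50°). In the wrist pictures the pointer lay on the blue and green marks. At red, the arm's position and the pointer line both gave about 118°. The red mark was mostly hidden by a finger, so I could not check that stop directly against the mark.

**Lid:** I turned it anticlockwise until it hit its stop, with about 20.8° of tool turn and 0.64 Nm of resistance. I lifted it straight off and lowered it until it touched the mat before letting go.

**Last checks:**
- **Level:** the lid's slope measured under 0.25° in both cameras, and its plate was at the height it should have resting on the mat.
- **Centring:** the two cameras disagree slightly. It is about 1.5 mm off the mat's centre in the scene view and about 2.7 mm off in the top view. I left it there.
- **Clearance:** the gripper was open, well above the bench and touching nothing.
- **Tape rolls:** neither was touched, and they looked in their places in the last pictures. I did not measure their positions.

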